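# Put the keycap tray away and click the display case shut

### The arm

A 7-joint arm with a two-finger parallel gripper is mounted at the origin on the work surface. World frame = base frame: x ahead of the robot, y to its left, z up, the work surface at z = 0. Lengths are in m, angles in rad, forces in N, time in s.
With the tool pointing down it reaches from about 0.35 to 0.9 m from the base axis. Payload 8.1 kg.
Tool frame: the origin (TCP) lies midway between the tips of the shut fingers; the grasp point (between the pads) lies 19 mm behind it; z points along the fingers, y is the line along which they close (so a half turn about z gives the same grasp; the last joint's range is limited). The gripper opens to 92 mm and grips with 3 to 60 N. Pads are 19 mm wide; open, the fingers measure 130 mm over their backs; the gripper's body (75 mm by 190 mm) begins 47 mm behind the grasp point.
Start: joints at [1.057, 0.434, 0.025, 1.573, -0.012, 1.134, -0.075], TCP at [0.25, -0.573, 0.204] pointing down, gripper open.
Joint ranges: [-2.62, 2.62], [-0.44, 2.09], [-1.27, 1.32], [0.08, 2.57], [-1.32, 4.46], [0.12, 2], [-2.74, 2.74]. Speed limits (rad/s): [2.22, 2.22, 3.01, 3.01, 3.14, 3.14, 3.14].

### API

Orientations are given as a rotation vector (axis times angle).
In Python, from cell import observe, cams, job gives the robot as it stands. The module is installed in compiled form; this text tells all that it offers.
- The arm moves only by the tool step_arm, never from a script. Its argument "steps" is a list of rows, each a list of 6 numbers: the shift along the world's x, y, z in mm, then the turn, a rotation vector about the world's x, y, z in rad. In form: [[dx, dy, dz, rx, ry, rz], ...]. A call has 1 to 20 rows; each row shifts and turns the commanded pose from where the row before left it; what a row does not reach is not made up. A row lasts 1/12 s, in which the tool goes at most 41.7 mm and 7.16 degrees, less where a joint would pass 70% of its speed; a pose out of reach is approached as far as the arm can. A call with a gripper value outside its range is refused whole. "gripper" is the opening, from 0 (shut) to 1 (fully open), set as the call begins (left out, the last holds). The fingers move at their own pace and stop on an object; "force" is the grip in N (left out, the last holds). Time passes only in rows, so rows that do not move let the fingers close. It gives the time, the measured TCP pose, the force, the opening and the grip force at its end, in the units of the state.
- observe(): the state, without advancing time (a new reading comes with each control period).
- cams.get_image(name): name is "scene" or "side" or "wrist"; returns the picture (420x560x3 uint8, red, green, blue); there is no depth.
- cams.get_calibration(name): a dict with "fov_y" (degrees; the focal length in pixels is half the picture's height over the tangent of half this angle, whatever the lens; pixels are square), "cx", "cy" (the principal point, pixels), "dist_coeffs" ([k1, k2, p1, p2, k3] as OpenCV has them; the pictures are not rectified), "world_to_cam" (4x4, takes a point from world to camera coordinates). Camera axes: x right, y up, looking along -z (the intrinsics and any distortion apply to the point x, -y, -z); pixel columns grow to the right and rows downward; lengths in m; the calibration is good to about 2 mm. A picture is of the moment at which its call begins: read the wrist's pose just before it. get_calibration takes no time and is no camera call; for the wrist camera it gives the pose at the moment of the call.
- job.sign_off(): hands the job in; it is judged then, once.
The state is a dict: "clock": time; "joints": joint angles; "dq": joint speeds; "joint_efforts": joint torques, N m; "position": TCP position; "ee_rot": TCP orientation; "force": force on the tool from outside, world axes, zero at the start; "ft_torque": the same for the moment, N m; "width": opening from 0.0 (shut) to 1.0 (fully open); "gripper_force": force on a finger pad.
Only numpy, scipy, OpenCV 4.12 (cv2) and the standard library are available. Lean on these libraries where they do the work, as an engineer would, in place of code of your own. Each camera call takes 0.05 s, during which the arm holds its last target. There are 200 camera calls.

### The job

Put the orange keycap tray away, standing flat on the desk and completely inside the lower compartment of the clear display case, then push the blue-edged door shut until it clicks home on its catch and stays flush. Set the tray in without tipping it, do not slam or force the door, and leave the other things on the desk where they are.

Things in the scene. Friction and masses are not known exactly. Their poses are not given: they have to be found in the camera images.
- tray: loose orange keycap tray, open box 140 (its x) x 100 (y) x 30 mm high, 4 mm walls, about 0.16 kg, same either way round; origin at the centre of its underside, z up. A solid upright rib stands in its middle: 70 mm long (along x), 12 mm thick (along y), top 61 mm above the underside, 31 mm clear above the walls, to be pinched from above. Starts standing on the desk, clear of other things
- tray_grip (a point): centre of the part of the rib to pinch, 47 mm above the tray's underside; axes as the tray's
- case: clear two-tier display case, white frame, fixed to the desk, 230 wide (y) x 270 mm high; origin at the centre of its footprint, x points into the case away from the door, y left seen from the door side, z up. The closed upper tier, 132 to 270 mm up, stands forward to x = -89 mm, so a gripper pointing straight down cannot reach the mouth or the shut door: the tool must lean
- case_mouth (a point): middle of the lower edge of the lower compartment's mouth, on the desk, 80 mm in front of the case's origin; axes as the case's. The compartment has no floor (the desk is its floor), is open only at the mouth and is inside 214 mm wide (case y -107 to +107), 132 mm high, 152 mm deep (case x -80 to +72 mm)
- door (a joint): door angle in rad: 0 shut and flush, grows as it swings out to the robot, at most 1.7. Stays where left (light friction, 0.35 kg). Catch: a sprung roller meets it at about 0.1 rad, resists with about 5 to 8 N pushed 160 mm from the hinge, gives way at about 0.04 rad and pulls the door to 0 against its stop and holds it. Pushed less, the door stays ajar
- door_hinge (a point): on the upright hinge axis at the left of the mouth (case x -81, y +113 mm), 68 mm above the desk, in the plane of the door's inner face; axes turn with the door: -y runs from the hinge along the door to its free edge, -x is the outward normal of its outer face (when shut, the axes equal the case's). Seen from above the door turns counter-clockwise as it shuts
- door_push (a point): push here: on the door's outer face 160 mm from the hinge, 68 mm above the desk; axes as door_hinge. Door: 226 wide x 124 high x 14 mm thick, lower edge 6 mm above the desk, flat, no handle, white with blue rim; a steel striker juts 32 mm from its inner face 195 mm from the hinge, 107 mm up; when shut its outer face is at case x = -95 mm, 6 mm proud of the upper tier
- tumbler: steel tumbler with black screw lid, 78 mm across, 178 mm high, loose; origin under its centre. Leave it alone
- webcam: matte black folded webcam, 100 mm (its y) x 50 mm x 44 mm high, loose; origin under its centre. Leave it alone
- mug: blue mug 80 mm across, 92 mm high, handle at its +y, loose; origin under its centre. Leave it alone
- pen_cup: white cup 76 mm across, 100 mm high, loose; origin under its centre. Leave it alone
- cactus (a point): green cactus pot, 92 mm across, 158 mm high with the cactus, standing on a free-turning white turntable 190 mm across and 23 mm high; origin under the pot's centre. Leave it alone

How it is judged:
By the outcome, as a careful person would: the job done as asked, in the order asked, and still so for the second after the job is handed in, with the robot touching nothing.
It also fails if it takes over 72 s, if anything falls off the work surface, if the arm or the gripper's body presses on something with over 40 N, if the wrist force passes 120 N, or if a joint passes its speed limit or range.

## Working session

There is one attempt and no reset: what is moved stays moved. The work goes in short steps, Python scripts to look and compute and a tool call to move; the robot and the scene stay as the last step left them, time stands still between calls to the robot, and variables do not carry over. Pictures are saved under pics/ and viewed, at most 10 in all, crops included, and the job is handed in when it is done.

Besides the shell and the picture viewer there is one more tool, called after "Call:" as a command line: name --pt "numbers of a row" for each row, then --argument value for the rest. step_arm: Moves the arm, as the interface text tells. Its arguments: {"type":"object","properties":{"steps":{"type":"array","items":{"type":"array","items":{"type":"number"}}},"gripper":{"type":"number"},"force":{"type":"number"}},"required":["steps"]}

```bash
mkdir -p pics
cat > h.py <<'E'
import numpy as np, cv2
from cell import observe, cams, job
def cal(n):
    c=cams.get_calibration(n); f=210/np.tan(np.radians(c["fov_y"])/2)
    K=np.array([[f,0,c["cx"]],[0,f,c["cy"]],[0,0,1.]]); T=np.array(c["world_to_cam"])
    return K,np.array(c["dist_coeffs"],float),np.diag([1,-1,-1,1.])@T
def ray(C,uv):
    K,d,T=C; p=cv2.undistortPoints(np.array(uv,float).reshape(-1,1,2),K,d)[:,0]
    R=T[:3,:3]; o=-R.T@T[:3,3]; return o,np.c_[p,np.ones(len(p))]@R
def onplane(C,uv,z):
    o,v=ray(C,uv); return o+v*((z-o[2])/v[:,2])[:,None]
def proj(C,P):
    K,d,T=C; return cv2.projectPoints(np.array(P,float).reshape(-1,1,3),cv2.Rodrigues(T[:3,:3])[0],T[:3,3],K,d)[0][:,0]
def snap(n,f):
    im=cams.get_image(n); cv2.imwrite(f,im[...,::-1]); return im
E
python3 - <<'E'
from h import *
for n in("scene","side"):
    snap(n,f"pics/{n}0.png"); K,d,T=cal(n); print(n,K[0,0],K[:2,2],d,-T[:3,:3].T@T[:3,3],T[2,:3])
print(observe())
E
```

```text
scene 456.4188850977015 [276.489774   203.19726813] [0.02431666 0.         0.         0.         0.        ] [ 0.45646148 -0.42576584  1.21765556] [ 0.0986247   0.34594148 -0.93305823]
side 517.2696749805334 [276.7714156  206.61571744] [0.04350101 0.         0.         0.         0.        ] [0.19938641 0.6435109  1.04577445] [ 0.31663001 -0.53041374 -0.78638839]
{'clock': 0.1, 'joints': array([ 1.05736931,  0.43513323,  0.02498409,  1.57395436, -0.01155959,
        1.13400947, -0.07506728]), 'dq': array([-5.50237093e-04, -1.45165060e-03, -7.44281464e-07, -1.63563063e-03,
       -1.83563319e-03, -1.80226781e-03,  1.97136724e-03]), 'joint_efforts': array([ 3.22723659e-03, -6.69131541e+01,  9.88004319e-01, -3.15146434e+01,
       -6.05121371e-02,  3.74553446e-02,  7.86168357e-05]), 'position': array([ 0.24935121, -0.57259832,  0.2029561 ]), 'ee_rot': array([-3.07429367e+00, -6.40490179e-01,  6.85843042e-04]), 'force': array([ 0.22217615, -0.12267982,  0.44390994]), 'ft_torque': array([-0.00041643,  0.01187323, -0.04252936]), 'gripper_force': 0.0, 'width': 1.0016275379822241}
```

View pics/scene0.png

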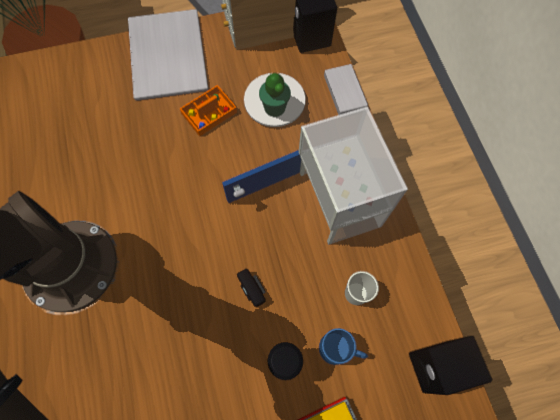

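View pics/side0.png

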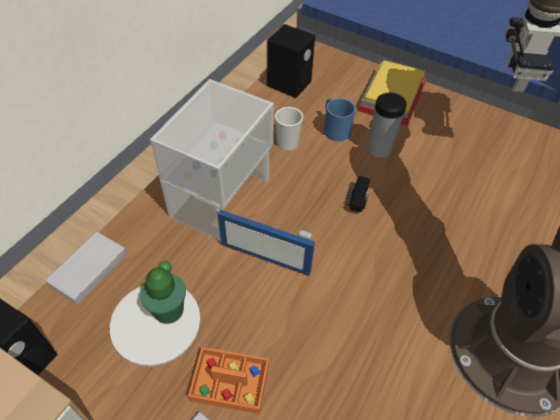

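The scene view shows the tray at (208,110), the case roof spanning about (302,120)–(400,190), and the door open from (302,160) to (225,190). The webcam is at (251,288). In the side view the tray is at (230,380), the door spans (220,215)–(312,270) and the case is at (213,150). I'll zoom in to get the case corners.

Run:
```python
from h import *
a=cv2.imread("pics/scene0.png")[95:245,215:415]; b=cv2.imread("pics/side0.png")[75:275,145:325]
A=cv2.resize(a,None,fx=2,fy=2,interpolation=cv2.INTER_CUBIC); A=cv2.resize(a,(400,300)); B=cv2.resize(b,(396,440))
o=np.zeros((600,800,3),np.uint8); o[:300,:400]=A; o[:440,404:]=B; cv2.imwrite("pics/c1.png",o)
for n,box in(("scene",(170,80,245,140)),("side",(180,340,280,415))):
    im=cv2.imread(f"pics/{n}0.png"); hs=cv2.cvtColor(im,cv2.COLOR_BGR2HSV)
    m=cv2.inRange(hs,(4,190,120),(14,255,255)); M=np.zeros_like(m); x0,y0,x1,y1=box; M[y0:y1,x0:x1]=m[y0:y1,x0:x1]
    M=cv2.morphologyEx(M,cv2.MORPH_OPEN,np.ones((2,2))) 
    c=np.vstack([c for c in cv2.findContours(M,0,2)[0] if cv2.contourArea(c)>15]); hull=cv2.convexHull(c)
    C=cal(n); P=onplane(C,hull[:,0],0.03)[:,:2]; r=cv2.minAreaRect((P*1000).astype(np.float32)); print(n,"tray top",r)
    print(cv2.approxPolyDP(hull,4,True)[:,0].tolist())
    m=cv2.inRange(hs,(100,120,40),(125,255,255)); k,l,s,ce=cv2.connectedComponentsWithStats(m)
    for i in range(1,k):
        if s[i,4]>80:
            p=cv2.findContours((l==i).astype(np.uint8),0,2)[0][0]; print("blue",s[i].tolist(),cv2.approxPolyDP(cv2.convexHull(p),3,True)[:,0].tolist())
```

```text
scene tray top ((463.0480651855469, 364.6312255859375), (148.47377014160156, 103.9891357421875), 22.07027244567871)
[[219, 86], [236, 108], [197, 133], [181, 108]]
blue [223, 151, 76, 36, 360] [[298, 153], [223, 184]]
blue [320, 329, 47, 35, 1016] [[320, 344], [330, 331], [341, 329], [351, 335], [366, 356], [331, 363], [322, 356]]Traceback (most recent call last):
  File "<stdin>", line 9, in <module>
    return _nx.concatenate(arrs, 0, dtype=dtype, casting=casting)
           ~~~~~~~~~~~~~~~^^^^^^^^^^^^^^^^^^^^^^^^^^^^^^^^^^^^^^^
ValueError: need at least one array to concatenate
```

View pics/c1.png

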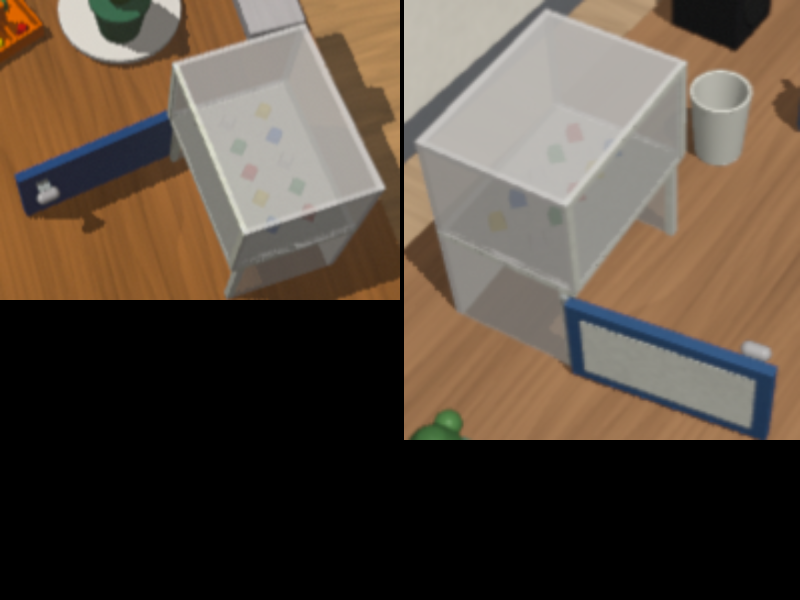

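The crops give clear roof corners. In scene they are (302,128), (367,110), (406,188) and (337,211). In side they are (219,166), (273,104), (210,80) and (152,141).

Run:
```python
from h import *
S,D=cal("scene"),cal("side")
a=[(302.5,128),(337.5,211.5),(406,188.5),(367,110)]; b=[(219.5,166),(273,104.5),(210.5,80.5),(152,141)]
A,B=onplane(S,a,.27),onplane(D,b,.27); print(A.round(3)[:,:2].tolist(),B.round(3)[:,:2].tolist())
M=((A+B)/2)[:,:2]; n=lambda v:np.hypot(*v)
print("w",n(M[0]-M[1]),n(M[3]-M[2]),"d",n(M[3]-M[0]),n(M[2]-M[1]))
y=(M[0]-M[1])+(M[3]-M[2]); ang=np.arctan2(-y[0],y[1]); print("case yaw",ang)
y/=n(y); x=np.array([y[1],-y[0]]); print("origin",(M[0]+M[1])/2+.089*x)
c=lambda p:(p[0]/2+215,p[1]/2+95); e=lambda p:((p[0]-404)/2.2+145,p[1]/2.2+75)
print("door top scene",onplane(S,[c((170,115)),c((17,175)),c((21,184))],.13).round(3)[:,:2].tolist())
print("door top side",onplane(D,[e((566,302)),e((774,369)),e((570,297))],.13).round(3)[:,:2].tolist())
for nme,C,box in(("scene",S,(170,80,245,140)),("side",D,(180,340,280,415))):
    im=cv2.imread(f"pics/{nme}0.png"); x0,y0,x1,y1=box; hs=cv2.cvtColor(im,cv2.COLOR_BGR2HSV)
    m=cv2.inRange(hs,(3,185,100),(15,255,255)); Z=np.zeros_like(m); Z[y0:y1,x0:x1]=m[y0:y1,x0:x1]
    k,l,s,_=cv2.connectedComponentsWithStats(Z); q=np.argwhere(np.isin(l,[i for i in range(1,k) if s[i,4]>25]))[:,::-1]
    hull=cv2.convexHull(q.astype(np.int32)); print(nme,len(q),cv2.approxPolyDP(hull,4,True)[:,0].tolist(),"hsv",hs[(y0+y1)//2-5:(y0+y1)//2+5:5,x0+12:x1-12:12].tolist())
    for z in(0.03,0): print(z,cv2.minAreaRect((onplane(C,hull[:,0],z)[:,:2]*1000).astype(np.float32)))
oc=lambda p:None
s=cv2.imread("pics/scene0.png")[70:145,170:250]; d=cv2.imread("pics/side0.png")[340:415,180:280]
o=np.hstack([cv2.resize(s,(400,375)),cv2.resize(d,(400,300))[:300] if 0 else cv2.copyMakeBorder(cv2.resize(d,(400,300)),0,75,0,0,0)]); cv2.imwrite("pics/t1.png",o)
```

```text
[[0.667, 0.094], [0.681, -0.129], [0.847, -0.117], [0.831, 0.1]] [[0.665, 0.094], [0.674, -0.123], [0.841, -0.114], [0.825, 0.113]]
w 0.2204075805804309 0.22312872595103048 d 0.16263039255667702 0.16693677781391988
case yaw 0.06337931370639877
origin [ 0.7606138 -0.0103298]
door top scene [[0.67, 0.101], [0.454, 0.069], [0.456, 0.056]]
door top side [[0.668, 0.109], [0.451, 0.067], [0.669, 0.102]]
scene 1077 [[236, 106], [199, 136], [179, 109], [215, 85]] hsv [[[13, 176, 152], [12, 233, 128], [12, 218, 96], [13, 241, 127], [14, 255, 150]], [[14, 255, 183], [15, 255, 192], [12, 215, 95], [14, 255, 183], [14, 255, 197]]]
0.03 ((463.3533630371094, 362.4381408691406), (149.85107421875, 118.0391845703125), 22.415544509887695)
0 ((463.5274963378906, 382.34808349609375), (153.63626098632812, 121.02079010009766), 22.41555404663086)Traceback (most recent call last):
  File "<stdin>", line 16, in <module>
cv2.error: OpenCV(4.12.0) /io/opencv/modules/imgproc/src/approx.cpp:690: error: (-215:Assertion failed) npoints >= 0 && (depth == CV_32S || depth == CV_32F) in function 'approxPolyDP'
```

Measured so far:
- **Case:** yaw about 0.06, origin about (0.761, -0.010).
- **Door:** open about 1.46 rad.
- **Tray:** near (0.463, 0.367), yaw about 0.385.

I'll move toward the tray now.

Call:
step_arm --pt "10 35 8 0 0 0" --pt "10 35 8 0 0 0" --pt "10 38 8 0 0 0" --pt "10 38 8 0 0 0" --pt "10 38 8 0 0 0" --pt "10 38 8 0 0 0" --pt "10 38 8 0 0 0" --pt "10 38 8 0 0 0" --pt "10 38 8 0 0 0" --pt "10 38 8 0 0 0" --gripper 1

```text
clock: 0.93
position: [0.3493, -0.1971, 0.2839]
ee_rot: [3.075, 0.64, -0.0]
force: [1.2, -0.0, 0.3]
width: 1.0
gripper_force: 0.0
```

Run:
```python
from h import *
o=observe(); print(o["clock"],o["joints"].round(2),o["position"],o["ee_rot"])
```

```text
0.9333 [ 0.61  0.01 -0.23  1.92  0.    1.21 -0.78] [ 0.34929048 -0.19707226  0.28390551] [ 3.07536905e+00  6.40379506e-01 -4.99144215e-04]
```

Call:
step_arm --pt "3 38 0 0 0 0" --pt "3 38 0 0 0 0" --pt "3 38 0 0.023 -0.058 0" --pt "3 38 0 0.023 -0.058 0" --pt "3 38 0 0.023 -0.058 0" --pt "3 38 0 0.023 -0.058 0" --pt "3 38 0 0.023 -0.058 0" --pt "3 38 0 0.023 -0.058 0" --pt "3 38 0 0.023 -0.058 0" --pt "3 38 -5 0.023 -0.058 0" --pt "3 38 -10 0.023 -0.058 0" --pt "3 38 -15 0.023 -0.058 0" --pt "3 38 -20 0.023 -0.058 0" --pt "3 30 -20 0.023 -0.058 0" --pt "0 0 0 0.023 -0.058 0" --pt "0 0 0 0 0 0"

```text
clock: 2.27
position: [0.3854, 0.2518, 0.2387]
ee_rot: [-2.829, -0.584, -1.028]
force: [-2.1, -0.8, -0.6]
width: 1.0
gripper_force: 0.0
```

Run:
```python
from h import *
o=observe(); print(o["clock"],o["joints"].round(2),o["position"],cv2.Rodrigues(o["ee_rot"])[0].round(3))
C=cal("wrist"); snap("wrist","pics/w1.png"); np.savez("w1.npz",K=C[0],d=C[1],T=C[2])
print(proj(C,[[.463,.367,.061],[.463+.07*.927-.05*.375,.367+.07*.375+.05*.927,.03]]))
s=cv2.imread("pics/scene0.png")[70:145,170:250]; d=cv2.imread("pics/side0.png")[340:415,180:280]; w=cv2.imread("pics/w1.png")
o=np.zeros((600,800,3),np.uint8); o[:420,:560]=w; o[420:600,:240]=cv2.resize(d,(240,180)); o[:225,560:]=cv2.resize(s,(240,225)); cv2.imwrite("pics/w1m.png",o)
```

```text
2.2667 [ 0.47 -0.3  -1.16  2.4   0.02  0.23 -1.94] [0.38540509 0.2517611  0.23869691] [[ 0.703  0.376  0.604]
 [ 0.326 -0.925  0.197]
 [ 0.632  0.058 -0.773]]
[[214.98320256 196.62943089]
 [188.13145492 162.33584076]]
```

View pics/w1m.png

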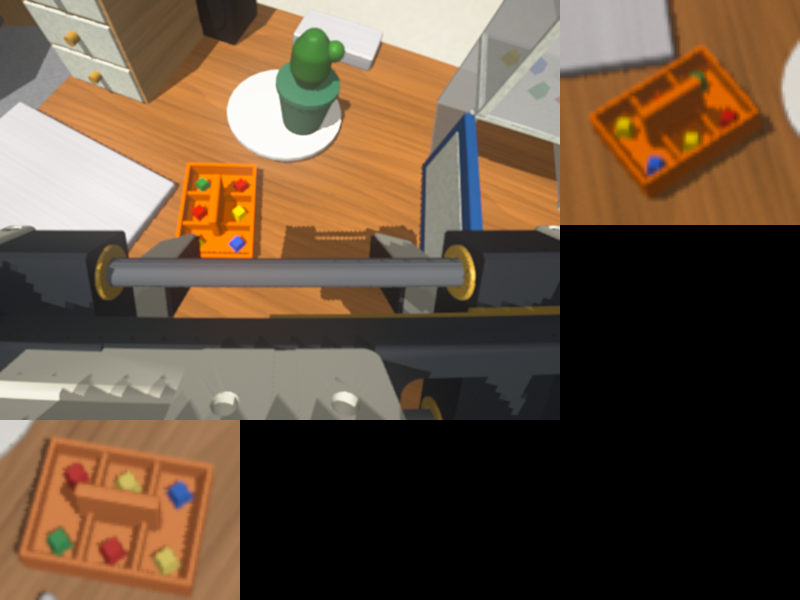

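The wrist view shows the tray at about x 180–258, y 163–258, with its front rim corners at (183,163) and (257,166). The cactus is at (310,90) and the door at right. The lean wasn't fully reached and several joints are near their limits, so I'll pick up with the tool vertical and regrasp with a lean in front of the mouth. First, the rim corners from all views.

Run:
```python
from h import *
w=np.load("w1.npz"); W=(w["K"],w["d"],w["T"])
for n,C,p in(("scene",cal("scene"),[(217.7,85),(180.7,109.3),(235.7,106.7),(199.3,130.7)]),("side",cal("side"),[(202,347.5),(268.8,358.8),(190,393),(257.5,405.8)]),("wrist",W,[(182,163.5),(257,166)])):
    P=onplane(C,p,.03)[:,:2]*1000; print(n,P.round(0).tolist(), cv2.minAreaRect(P.astype(np.float32)) if len(p)>3 else P.mean(0))
print("rib w",onplane(W,[(217,175),(217,237)],.061))
print("webcam",onplane(cal("scene"),[(243,271),(252,305),(265,298)],.044)[:,:2],"cactus",onplane(cal("scene"),[(275,100)],.023),
 "mouth dir",observe()["joints"].round(2))
```

```text
scene [[511.0, 440.0], [384.0, 384.0], [546.0, 349.0], [422.0, 297.0]] ((466.6588134765625, 367.5006103515625), (138.7877655029297, 96.96796417236328), 23.778982162475586)
side [[543.0, 352.0], [415.0, 299.0], [507.0, 437.0], [383.0, 388.0]] ((460.6812744140625, 368.77093505859375), (138.7638702392578, 94.11534881591797), 22.432130813598633)
wrist [[504.0, 447.0], [544.0, 346.0]] [524.02471154 396.25138563]
rib w [[0.49240089 0.37937002 0.061     ]
 [0.41570341 0.33972947 0.061     ]]
webcam [[ 0.44619476 -0.15007063]
 [ 0.44731374 -0.24083939]
 [ 0.48357834 -0.23259029]] cactus [[0.66835625 0.3456364  0.023     ]] mouth dir [ 0.47 -0.3  -1.16  2.4   0.01  0.23 -1.94]
```

```bash
cat >> h.py <<'E'
def tgt(yaw,lean):
    h=np.array([np.cos(yaw),np.sin(yaw),0]); z=np.sin(lean)*h-np.array([0,0,np.cos(lean)]); y=np.array([np.sin(yaw),-np.cos(yaw),0])
    return np.c_[np.cross(y,z),y,z]
def delta(yaw,lean,p):
    o=observe(); R=cv2.Rodrigues(o["ee_rot"])[0]; print("t",o["clock"],"q",o["joints"].round(2),"pos",o["position"].round(4),"F",o["force"].round(1),"w",o["width"])
    print("dmm",((np.array(p)-o["position"])*1000).round(1),"rot",cv2.Rodrigues(tgt(yaw,lean)@R.T)[0].ravel().round(3))
E
python3 -c "
from h import *
delta(.405,0,(.463,.368,.2))"
```

```text
t 2.3167 q [ 0.47 -0.3  -1.16  2.4   0.01  0.23 -1.94] pos [0.386  0.2517 0.2395] F [-0.   0.4 -0.6] w 1.0000904062580527
dmm [ 77.  116.3 -39.5] rot [-0.212  0.653 -0.001]
```

Call:
step_arm --pt "9 13 0 -0.03 0.093 0" --pt "9 13 0 -0.03 0.093 0" --pt "9 13 0 -0.03 0.093 0" --pt "9 13 0 -0.03 0.093 0" --pt "9 13 0 -0.03 0.093 0" --pt "9 13 0 -0.03 0.093 0" --pt "9 13 -10 -0.03 0.093 0" --pt "9 13 -10 0 0 0" --pt "5 12 -10 0 0 0" --pt "0 0 -10 0 0 0" --pt "0 0 0 0 0 0"

```text
clock: 3.23
position: [0.4493, 0.3599, 0.1976]
ee_rot: [-3.051, -0.634, -0.096]
force: [-1.0, -0.4, -0.1]
width: 0.998
gripper_force: 0.0
```

```bash
python3 -c "
from h import *
delta(.405,0,(.463,.368,.03))"
```

```text
t 3.2333 q [-0.03  0.55 -1.1   1.71  0.56  1.16 -2.44] pos [0.4493 0.3599 0.1976] F [-1.  -0.4 -0.1] w 0.9984150736399967
dmm [  13.7    8.1 -167.6] rot [-0.035  0.056 -0.005]
```

Call:
step_arm --pt "7 4 -20 -0.035 0.056 -0.005" --pt "7 4 -25 0 0 0" --pt "0 0 -25 0 0 0" --pt "0 0 -25 0 0 0" --pt "0 0 -25 0 0 0" --pt "0 0 -15 0 0 0" --pt "0 0 -10 0 0 0" --pt "0 0 -10 0 0 0" --pt "0 0 0 0 0 0" --gripper 0.45

```text
clock: 3.98
position: [0.464, 0.368, 0.0441]
ee_rot: [-3.077, -0.63, -0.006]
force: [0.8, -0.4, -0.5]
width: 0.456
gripper_force: 0.0
```

```bash
python3 -c "
from h import *
delta(.405,0,(.463,.368,.034))
snap('side','pics/s2.png'); a=cv2.imread('pics/s2.png')[200:420,100:400]; cv2.imwrite('pics/s2c.png',cv2.resize(a,(600,440)))"
```

```text
t 3.9833 q [-0.15  0.76 -0.95  1.77  0.73  1.   -2.55] pos [0.464  0.368  0.0441] F [ 0.8 -0.4 -0.5] w 0.45624670333547396
dmm [ -1.    0.  -10.1] rot [-0.002  0.004  0.001]
```

View pics/s2c.png

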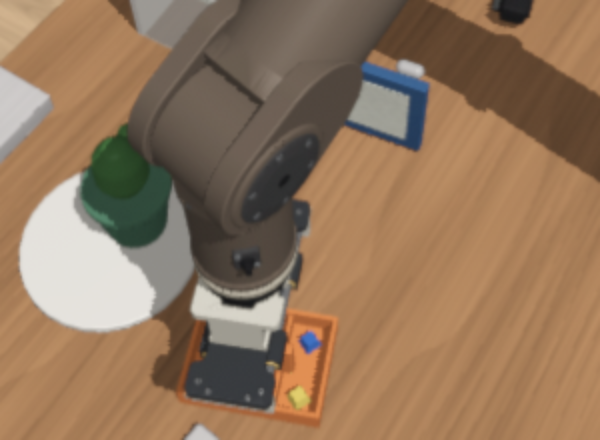

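The side view shows the gripper straddling the rib at about (240,330), with the arm clear of the cactus and the door.

Call:
step_arm --pt "0 0 -6 0 0 0" --pt "0 0 -3 0 0 0" --pt "0 0 0 0 0 0"

```text
clock: 4.28
position: [0.4641, 0.3688, 0.0359]
ee_rot: [-3.076, -0.63, -0.008]
force: [0.4, -0.0, -0.0]
width: 0.451
gripper_force: 0.0
```

Call:
step_arm --pt "0 0 0 0 0 0" --pt "0 0 0 0 0 0" --pt "0 0 0 0 0 0" --pt "0 0 0 0 0 0" --pt "0 0 0 0 0 0" --pt "0 0 0 0 0 0" --gripper 0 --force 25

```text
clock: 4.78
position: [0.464, 0.3692, 0.0361]
ee_rot: [-3.075, -0.631, -0.008]
force: [0.2, 0.2, 0.9]
width: 0.12
gripper_force: 25.0
```

Call:
step_arm --pt "0 0 5 0 0 0" --pt "0 0 10 0 0 0" --pt "0 0 20 0 0 0" --pt "0 0 25 0 0 0" --pt "0 0 25 0 0 0" --pt "0 0 25 0 0 0" --pt "0 0 25 0 0 0" --pt "0 0 20 0 0 0" --pt "0 0 20 0 0 0" --pt "0 0 10 0 0 0"

```text
clock: 5.62
position: [0.4641, 0.3697, 0.2242]
ee_rot: [-3.074, -0.631, -0.011]
force: [0.3, 1.0, -1.8]
width: 0.119
gripper_force: 25.0
```

```bash
python3 -c "
from h import *
delta(.06,0,(.57,-.05,.22))"
```

```text
t 5.6167 q [-0.07  0.59 -1.08  1.57  0.53  1.3  -2.4 ] pos [0.4641 0.3697 0.2242] F [ 0.3  1.  -1.8] w 0.11867254760953823
dmm [ 105.9 -419.7   -4.2] rot [-0.004  0.007 -0.345]
```

Call:
step_arm --pt "3 -15 0 0 0 -0.02" --pt "5 -25 0 0 0 -0.025" --pt "7 -30 0 0 0 -0.025" --pt "7 -30 0 0 0 -0.025" --pt "7 -30 0 0 0 -0.025" --pt "7 -30 0 0 0 -0.025" --pt "7 -30 0 0 0 -0.025" --pt "7 -30 0 0 0 -0.025" --pt "7 -30 0 0 0 -0.025" --pt "7 -30 0 0 0 -0.025" --pt "7 -30 0 0 0 -0.025" --pt "7 -30 0 0 0 -0.025" --pt "7 -30 0 0 0 -0.025" --pt "7 -30 0 0 0 -0.025" --pt "7 -20 0 0 0 0" --pt "5 -5 0 0 0 0" --pt "0 0 0 0 0 0"

```text
clock: 7.03
position: [0.5685, -0.0584, 0.2204]
ee_rot: [-3.139, -0.087, -0.007]
force: [-0.9, 0.3, -1.5]
width: 0.12
gripper_force: 25.0
```

```bash
python3 -c "
from h import *
delta(.06,0,(.568,-.056,.0365))
snap('scene','pics/s3.png');cv2.imwrite('pics/s3c.png',cv2.resize(cv2.imread('pics/s3.png')[80:330,150:430],(560,500)))"
```

```text
t 7.0333 q [ 0.71  0.53 -1.04  1.63  0.48  1.25 -1.94] pos [ 0.5685 -0.0584  0.2204] F [-0.9  0.3 -1.5] w 0.11977292087417518
dmm [  -0.5    2.4 -183.9] rot [-0.001  0.004  0.004]
```

View pics/s3c.png

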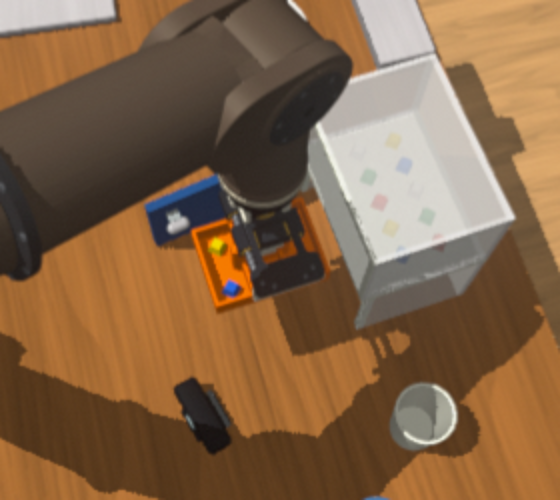

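The scene view shows the tray hanging level at about (255,250) in the crop, in front of the mouth. It is clear of the webcam at (205,415) and the door at (185,210). I'll lower it here, a little further back from the case.

Call:
step_arm --pt "-5 2 -15 0 0 0.004" --pt "-5 0 -25 0 0 0" --pt "-5 0 -25 0 0 0" --pt "0 0 -25 0 0 0" --pt "0 0 -25 0 0 0" --pt "0 0 -20 0 0 0" --pt "0 0 -15 0 0 0" --pt "0 0 -10 0 0 0" --pt "0 0 -8 0 0 0" --pt "0 0 -5 0 0 0" --pt "0 0 -4 0 0 0" --pt "0 0 -3 0 0 0" --pt "0 0 0 0 0 0"

```text
clock: 8.17
position: [0.5531, -0.054, 0.0409]
ee_rot: [-3.139, -0.1, -0.008]
force: [0.7, -1.0, -2.1]
width: 0.117
gripper_force: 25.0
```

```bash
python3 -c "
from h import *
delta(.06,0,(.553,-.056,.0365))"
```

```text
t 8.1667 q [ 0.62  0.69 -0.91  1.87  0.69  0.92 -2.12] pos [ 0.5531 -0.054   0.0409] F [ 0.7 -1.  -2.1] w 0.1174413040894178
dmm [-0.1 -2.  -4.4] rot [-0.001  0.005 -0.003]
```

Call:
step_arm --pt "0 0 -2 0 0.005 0" --pt "0 0 -2 0 0 0" --pt "0 0 -0.5 0 0 0" --pt "0 0 0 0 0 0"

```text
clock: 8.5
position: [0.5531, -0.0542, 0.0364]
ee_rot: [-3.139, -0.099, -0.0]
force: [-0.0, 0.1, -1.9]
width: 0.117
gripper_force: 25.0
```

Call:
step_arm --pt "0 0 0 0 0 0" --pt "0 0 0 0 0 0" --pt "0 0 0 0 0 0" --pt "0 0 0 0 0 0" --pt "0 0 20 0 0 0" --pt "0 0 20 0 0 0" --pt "0 0 20 0 0 0" --pt "-10 0 20 0 0 0" --pt "-10 0 20 0 0 0" --pt "-10 0 10 0 0 0" --pt "0 0 0 0 0 0" --gripper 0.45

```text
clock: 9.42
position: [0.5226, -0.0539, 0.1483]
ee_rot: [-3.14, -0.1, -0.004]
force: [0.8, 0.5, 0.2]
width: 0.448
gripper_force: 0.0
```

```bash
python3 -c "
from h import *
delta(.06,.8,(.48,-.056,.13))"
```

```text
t 9.4167 q [ 0.74  0.54 -1.03  1.83  0.52  1.08 -2.  ] pos [ 0.5226 -0.0539  0.1483] F [0.8 0.5 0.2] w 0.4478990563984867
dmm [-42.6  -2.1 -18.3] rot [ 0.049 -0.796 -0.004]
```

Call:
step_arm --pt "-2 0 0 0.006 -0.09 0" --pt "-2 0 0 0.006 -0.09 0" --pt "-2 0 0 0.006 -0.09 0" --pt "-2 0 0 0.006 -0.09 0" --pt "-2 0 -5 0.006 -0.09 0" --pt "-2 0 -5 0.006 -0.09 0" --pt "-2 0 -5 0.006 -0.09 0" --pt "-2 0 -5 0.005 -0.09 0" --pt "-2 0 -5 0.005 -0.08 0" --pt "0 0 0 0 0 0"

```text
clock: 10.25
position: [0.5086, -0.0701, 0.1575]
ee_rot: [-2.968, -0.093, -0.949]
force: [0.8, -0.6, -0.9]
width: 0.45
gripper_force: 0.0
```

```bash
python3 -c "
from h import *
delta(.063,.8,(.545,-.0555,.042))"
```

```text
t 10.25 q [ 1.16  0.24 -1.14  2.39  1.32  0.12 -2.69] pos [ 0.5086 -0.0701  0.1575] F [ 0.8 -0.6 -0.9] w 0.4498904706473388
dmm [  36.4   14.6 -115.5] rot [ 0.006 -0.181 -0.002]
```

The wrist is up against its j6 and j7 limits. A half turn about the tool axis gives the same grasp and frees the last joint.

Call:
step_arm --pt "0 0 1 -0.07 -0.004 0.098" --pt "0 0 1 -0.07 -0.004 0.098" --pt "0 0 1 -0.07 -0.004 0.098" --pt "0 0 1 -0.07 -0.004 0.098" --pt "0 0 1 -0.07 -0.004 0.098" --pt "0 0 0 -0.07 -0.004 0.098" --pt "0 0 0 -0.07 -0.004 0.098" --pt "0 0 0 -0.07 -0.004 0.098" --pt "0 0 0 -0.07 -0.004 0.098" --pt "0 0 0 -0.07 -0.004 0.098" --pt "0 0 0 -0.07 -0.004 0.098" --pt "0 0 0 -0.07 -0.004 0.098" --pt "0 0 0 -0.07 -0.004 0.098"

```text
clock: 11.33
position: [0.5103, -0.0668, 0.1626]
ee_rot: [1.817, 1.939, 0.606]
force: [-0.1, -0.5, 0.2]
width: 0.449
gripper_force: 0.0
```

Call:
step_arm --pt "0 0 0 -0.07 -0.004 0.098" --pt "0 0 0 -0.07 -0.004 0.098" --pt "0 0 0 -0.07 -0.004 0.098" --pt "0 0 0 -0.07 -0.004 0.098" --pt "0 0 0 -0.07 -0.004 0.098" --pt "0 0 0 -0.07 -0.004 0.098" --pt "0 0 0 -0.07 -0.004 0.098" --pt "0 0 0 -0.07 -0.004 0.098" --pt "0 0 0 -0.07 -0.004 0.098" --pt "0 0 0 -0.07 -0.004 0.098" --pt "0 0 0 -0.07 -0.004 0.098" --pt "0 0 0 -0.07 -0.004 0.098" --pt "0 0 0 -0.07 -0.004 0.098" --pt "0 0 0 0 0 0"

```text
clock: 12.5
position: [0.5103, -0.0669, 0.1627]
ee_rot: [-0.073, 2.52, 0.011]
force: [0.9, -0.4, -0.6]
width: 0.451
gripper_force: 0.0
```

```bash
sed -i 's/    return np.c_\[np.cross/    y=y*SGN\n    return np.c_[np.cross/; 1a SGN=-1' h.py; python3 -c "
from h import *
delta(.063,.8,(.545,-.0555,.042))"
```

```text
t 12.5 q [ 1.22  0.27 -1.26  2.38  1.37  0.2   0.39] pos [ 0.5103 -0.0669  0.1627] F [ 0.9 -0.4 -0.6] w 0.4512399835585169
dmm [  34.7   11.4 -120.7] rot [ 0.019 -0.178  0.009]
```

Call:
step_arm --pt "0 2 -5 0.003 -0.03 0.001" --pt "0 2 -10 0.003 -0.03 0.001" --pt "0 2 -10 0.003 -0.03 0.001" --pt "0 2 -10 0.003 -0.03 0.001" --pt "0 2 -10 0.003 -0.03 0.001" --pt "0 1 -10 0.003 -0.03 0.001" --pt "0 0 0 0 0 0"

```text
clock: 13.08
position: [0.5059, -0.065, 0.1171]
ee_rot: [-0.054, 2.405, 0.013]
force: [-1.6, -0.1, -1.8]
width: 0.449
gripper_force: 0.0
```

```bash
python3 -c "
from h import *
delta(.063,.8,(.545,-.0555,.042))"
```

```text
t 13.0833 q [ 1.1   0.47 -1.22  2.55  2.36  0.51 -0.58] pos [ 0.5059 -0.065   0.1171] F [-1.6 -0.1 -1.8] w 0.44911028656490776
dmm [ 39.1   9.5 -75.1] rot [ 0.009 -0.064  0.021]
```

Call:
step_arm --pt "8 2 0 0.002 -0.015 0.005" --pt "8 2 0 0.002 -0.015 0.005" --pt "8 2 -5 0.002 -0.015 0.005" --pt "8 2 -10 0.002 -0.015 0.005" --pt "7 2 -15 0 0 0" --pt "0 0 -15 0 0 0" --pt "0 0 0 0 0 0"

```text
clock: 13.67
position: [0.5465, -0.0559, 0.0723]
ee_rot: [-0.075, 2.346, 0.025]
force: [-0.5, -0.2, -0.5]
width: 0.449
gripper_force: 0.0
```

```bash
python3 -c "
from h import *
delta(.063,.8,(.545,-.0555,.042))"
```

```text
t 13.6667 q [ 0.94  0.73 -1.16  2.56  2.47  0.81 -0.58] pos [ 0.5465 -0.0559  0.0723] F [-0.5 -0.2 -0.5] w 0.44934421360637533
dmm [ -1.5   0.4 -30.3] rot [ 0.005 -0.005  0.001]
```

Call:
step_arm --pt "-1 0 -10 0 0 0" --pt "0 0 -10 0 0 0" --pt "0 0 -8 0 0 0" --pt "0 0 -2 0 0 0" --pt "0 0 0 0 0 0"

```text
clock: 14.08
position: [0.5481, -0.0563, 0.0454]
ee_rot: [-0.077, 2.344, 0.026]
force: [-0.1, 0.6, 0.3]
width: 0.449
gripper_force: 0.0
```

```bash
python3 -c "
from h import *
delta(.063,.8,(.545,-.0555,.042))
snap('scene','pics/s4.png');snap('side','pics/s4b.png');a=cv2.imread('pics/s4.png')[80:380,150:450];b=cv2.imread('pics/s4b.png')[60:360,130:430]
cv2.imwrite('pics/s4c.png',np.hstack([cv2.resize(a,(400,400)),cv2.resize(b,(400,400))]))"
```

```text
t 14.0833 q [ 0.97  0.94 -1.27  2.57  2.41  1.   -0.42] pos [ 0.5481 -0.0563  0.0454] F [-0.1  0.6  0.3] w 0.4488788754298227
dmm [-3.1  0.8 -3.4] rot [ 0.005 -0.003 -0.001]
```

View pics/s4c.png

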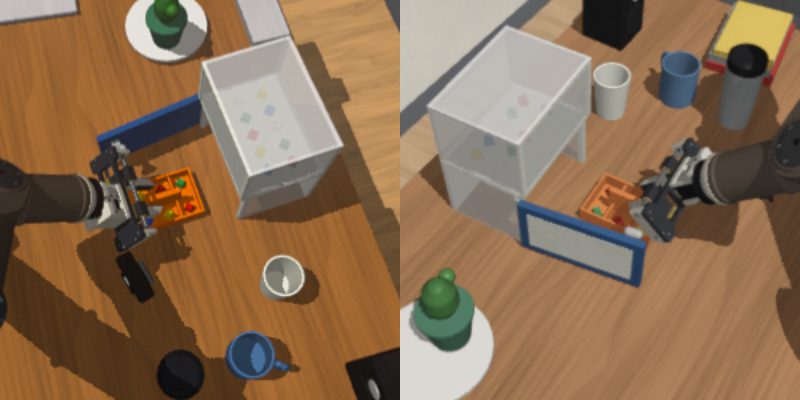

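The left panel shows the leaned gripper over the rear of the tray at (150,195). Its upper finger module at (105,160) is close to the door's striker at (120,148), and the webcam at (130,275) is clear. I'll grip, then edge away from the door while going in.

Call:
step_arm --pt "0 0 0 0 0 0" --pt "0 0 0 0 0 0" --pt "0 0 0 0 0 0" --pt "0 0 0 0 0 0" --pt "0 0 0 0 0 0" --gripper 0 --force 30

```text
clock: 14.6
position: [0.5483, -0.0563, 0.0462]
ee_rot: [-0.079, 2.341, 0.024]
force: [-0.7, 2.2, 1.4]
width: 0.136
gripper_force: 1.0
```

Call:
step_arm --pt "2 -1 1 0 0 0" --pt "3 -2 2 0 0 0" --pt "5 -2 2 0 0 0" --pt "5 -2 1 0 0 0" --pt "5 -1 0 0 0 0" --pt "0 0 0 0 0 0"

```text
clock: 15.1
position: [0.5698, -0.0656, 0.0524]
ee_rot: [-0.076, 2.34, 0.022]
force: [0.3, -0.2, -0.5]
width: 0.112
gripper_force: 30.0
```

```bash
python3 -c "
from h import *
delta(.063,.8,(.663,-.057,.052))"
```

```text
t 15.1 q [ 1.    0.92 -1.26  2.51  2.4   0.93 -0.38] pos [ 0.5698 -0.0656  0.0524] F [ 0.3 -0.2 -0.5] w 0.11247036115905663
dmm [93.2  8.6 -0.4] rot [0.007 0.001 0.001]
```

Call:
step_arm --pt "5 0 0 0 0 0" --pt "8 0.5 0 0 0 0" --pt "10 0.7 0 0 0 0" --pt "10 0.7 0 0 0 0" --pt "10 0.7 0 0 0 0" --pt "10 0.7 0 0 0 0" --pt "10 0.7 0 0 0 0" --pt "10 0.7 0 0 0 0" --pt "10 0.7 0 0 0 0" --pt "7 0.5 0 0 0 0" --pt "0 0 0 0 0 0"

```text
clock: 16.02
position: [0.6602, -0.0587, 0.0525]
ee_rot: [-0.078, 2.34, 0.024]
force: [0.3, -0.7, -2.2]
width: 0.105
gripper_force: 30.0
```

```bash
python3 -c "
from h import *
delta(.063,.8,(.682,-.059,.052))
snap('scene','pics/s5.png');snap('side','pics/s5b.png');a=cv2.imread('pics/s5.png')[120:270,200:400];b=cv2.imread('pics/s5b.png')[120:270,180:380]
cv2.imwrite('pics/s5c.png',np.vstack([cv2.resize(a,(400,300)),cv2.resize(b,(400,300))]))"
```

```text
t 16.0167 q [ 0.9   0.93 -1.2   2.32  2.33  0.83 -0.28] pos [ 0.6602 -0.0587  0.0525] F [ 0.3 -0.7 -2.2] w 0.10498557855799204
dmm [21.8 -0.3 -0.5] rot [ 0.007  0.001 -0.001]
```

View pics/s5c.png

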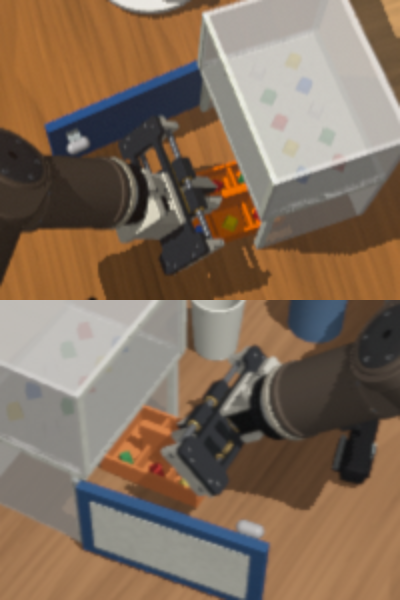

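The tray is held and its front is entering the mouth at (240,190) in the scene panel, clear of the right post. I'll go a bit further, lower and release.

Call:
step_arm --pt "6 0.4 -1 0 0 0" --pt "7 0.4 -1 0 0 0" --pt "2 0 -1 0 0 0" --pt "0 0 -1.5 0 0 0" --pt "0 0 -1.5 0 0 0" --pt "0 0 -1 0 0 0" --pt "0 0 0 0 0 0"

```text
clock: 16.7
position: [0.6736, -0.0578, 0.0461]
ee_rot: [-0.079, 2.339, 0.023]
force: [-7.0, -2.8, 11.0]
width: 0.115
gripper_force: 30.0
```

Call:
step_arm --pt "0 0 0 0 0 0" --pt "0 0 0 0 0 0" --pt "0 0 0 0 0 0" --pt "0 0 0 0 0 0" --pt "0 0 0 0 0 0" --gripper 0.4

```text
clock: 17.12
position: [0.6733, -0.0578, 0.0448]
ee_rot: [-0.078, 2.341, 0.024]
force: [0.8, 0.3, 0.3]
width: 0.388
gripper_force: 0.0
```

Call:
step_arm --pt "-7 0 7 0 0 0" --pt "-15 -1 15 0 0 0" --pt "-20 -1 15 0 0 0" --pt "-25 -1 5 0 0 0" --pt "-25 -1 0 0 0 0" --pt "-25 -1 0 0 0 0" --pt "-15 0 0 0 0 0" --pt "0 0 0 0 0 0"

```text
clock: 17.78
position: [0.537, -0.0627, 0.0861]
ee_rot: [-0.081, 2.345, 0.023]
force: [-1.0, 0.5, -0.6]
width: 0.399
gripper_force: 0.0
```

Run:
```python
from h import *
delta(.063,.8,(.55,-.06,.02))
for n in("scene","side","wrist"):
    C=cal(n); im=snap(n,f"pics/s6{n}.png"); hs=cv2.cvtColor(im,cv2.COLOR_RGB2HSV)
    m=cv2.inRange(hs,(3,185,70),(15,255,255)); np.savez(f"c6{n}.npz",K=C[0],d=C[1],T=C[2])
a=cv2.imread('pics/s6scene.png')[120:270,200:400];b=cv2.imread('pics/s6wrist.png')
cv2.imwrite('pics/s6c.png',np.hstack([cv2.resize(a,(400,300)),cv2.resize(b,(400,300))]))
```

```text
t 17.7833 q [ 1.03  0.72 -1.24  2.57  2.42  0.78 -0.51] pos [ 0.537  -0.0627  0.0861] F [-1.   0.5 -0.6] w 0.3992290469521006
dmm [ 13.    2.7 -66.1] rot [ 0.008 -0.004 -0.003]
```

View pics/s6c.png

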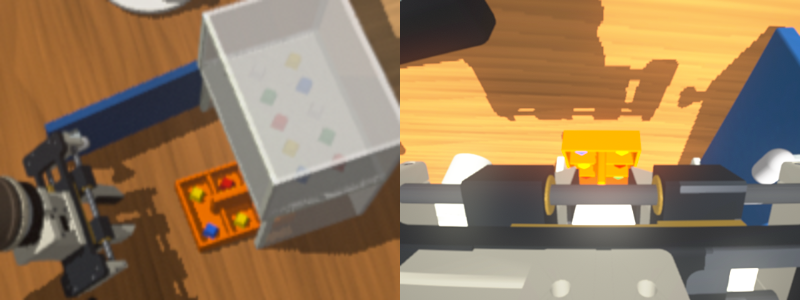

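The tray stands flat and square, half inside. Its rear rim corners are at crop (177,178) and (203,248), and its right side is near the right post at (262,240). I'll compute the offsets.

Run:
```python
from h import *
C=cal("scene"); P=onplane(C,[(288.5,209),(301.5,244)],.03)[:,:2]; print(P.round(4).tolist())
q=onplane(C,[(331,240.5),(302,173)],0.0)[:,:2]; print("post foot right, left?",q)
o=np.array([.761,-.010]); a=.063; R=np.array([[np.cos(a),np.sin(a)],[-np.sin(a),np.cos(a)]])
for p in list(P)+list(q): print((R@(p-o)).round(4))
```

```text
[[0.6096, -0.0109], [0.6158, -0.1169]]
post foot right, left? [[ 0.70151061 -0.12102488]
 [ 0.68255424  0.09749788]]
[-0.1512  0.0087]
[-0.1517 -0.0975]
[-0.0664 -0.1071]
[-0.0715  0.1122]
```

Call:
step_arm --pt "10 -0.5 -5 0 0 0" --pt "15 -0.5 -5 0 0 0" --pt "12 -0.5 -5 0 0 0" --pt "7 -0.5 -10 0 0 0" --pt "1 0 -15 0 0 0" --pt "0 0 -15 0 0 0" --pt "0 0 -10 0 0 0" --pt "0 0 -5 0 0 0" --pt "0 0 0 0 0 0" --gripper 0

```text
clock: 18.68
position: [0.5868, -0.0644, 0.0152]
ee_rot: [-0.077, 2.343, 0.026]
force: [0.7, 0.2, -0.5]
width: 0.008
gripper_force: 0.0
```

```bash
python3 -c "
from h import *
delta(.063,.8,(.682,-.0595,.016))"
```

```text
t 18.6833 q [ 0.9   0.96 -1.11  2.49  2.54  0.94 -0.47] pos [ 0.5868 -0.0644  0.0152] F [ 0.7  0.2 -0.5] w 0.007500940945077503
dmm [95.2  4.9  0.8] rot [ 0.005 -0.002 -0.001]
```

Call:
step_arm --pt "6 0.4 0 0 0 0" --pt "6 0.4 0 0 0 0" --pt "6 0.4 0 0 0 0" --pt "7 0.4 0 0 0 0" --pt "7 0.4 0 0 0 0" --pt "7 0.4 0 0 0 0" --pt "7 0.4 0 0 0 0" --pt "7 0.4 0 0 0 0" --pt "7 0.4 0 0 0 0" --pt "7 0.4 0 0 0 0" --pt "7 0.4 0 0 0 0" --pt "5 0.3 0 0 0 0" --pt "4 0.2 0 0 0 0" --pt "0 0 0 0 0 0"

```text
clock: 19.85
position: [0.6703, -0.06, 0.0172]
ee_rot: [-0.078, 2.34, 0.024]
force: [0.3, 0.0, 1.8]
width: -0.001
gripper_force: 0.5
```

```bash
python3 -c "
from h import *
delta(.063,.8,(.684,-.0595,.016))"
```

```text
t 19.85 q [ 0.83  0.96 -1.06  2.3   2.47  0.82 -0.39] pos [ 0.6703 -0.06    0.0172] F [0.3 0.  1.8] w -0.001342653171623007
dmm [13.7  0.5 -1.2] rot [ 0.007  0.    -0.001]
```

Now creep until it reaches the back wall.

Call:
step_arm --pt "3 0.2 0 0 0 0" --pt "3 0.2 -1 0 0 0" --pt "3 0.2 0 0 0 0" --pt "2 0 0 0 0 0" --pt "0 0 0 0 0 0"

```text
clock: 20.27
position: [0.6805, -0.0588, 0.0166]
ee_rot: [-0.08, 2.34, 0.024]
force: [-6.2, 1.2, 7.5]
width: 0.006
gripper_force: 5.0
```

Call:
step_arm --pt "2 0 0 0 0 0" --pt "2 0 0 0 0 0" --pt "0 0 0 0 0 0"

```text
clock: 20.52
position: [0.6843, -0.0587, 0.0166]
ee_rot: [-0.08, 2.34, 0.025]
force: [-6.9, 0.3, 9.2]
width: 0.009
gripper_force: 5.3
```

Run:
```python
from h import *
delta(.063,.8,(.684,-.0595,.016))
for n in("scene","side"): snap(n,f"pics/s7{n}.png")
a=cv2.imread('pics/s7scene.png')[120:270,200:400];b=cv2.imread('pics/s7side.png')[120:270,150:350]
cv2.imwrite('pics/s7c.png',np.hstack([cv2.resize(a,(400,300)),cv2.resize(b,(400,300))]))
```

```text
t 20.5167 q [ 0.81  0.96 -1.06  2.27  2.45  0.8  -0.38] pos [ 0.6843 -0.0587  0.0166] F [-6.9  0.3  9.2] w 0.008661774994851634
dmm [-0.3 -0.8 -0.6] rot [ 0.007  0.    -0.002]
```

View pics/s7c.png

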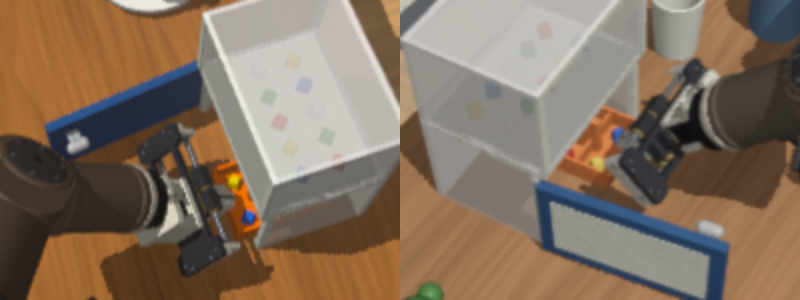

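The scene panel shows orange still visible outside at crop (215–260, 165–230), with a contact force of about 11 N. I've used all ten picture views, so I'll locate the rear edge from masks.

Run:
```python
from h import *
o=np.array([.761,-.010]); a=.063; R=np.array([[np.cos(a),np.sin(a)],[-np.sin(a),np.cos(a)]])
for f,n in(("s6scene","scene"),("s7scene","scene"),("s7side","side")):
    im=cv2.imread(f"pics/{f}.png"); hs=cv2.cvtColor(im,cv2.COLOR_BGR2HSV); C=cal(n)
    m=cv2.inRange(hs,(3,215,110),(13,255,255)) if n=="scene" else cv2.inRange(hs,(3,150,90),(11,255,255))
    v,u=np.nonzero(m); p=onplane(C,np.c_[u,v],.03)[:,:2]; q=(p-o)@R.T
    k=(abs(q[:,1])<.1)&(q[:,0]>-.18)&(q[:,0]<.08); q=q[k]; print(f,k.sum())
    for y in np.arange(-.1,.03,.01):
        s=q[abs(q[:,1]-y)<.005]
        if len(s): print(f"  y {y:.2f} n{len(s)} xmin {s[:,0].min():.3f} xmax {s[:,0].max():.3f}")
```

```text
s6scene 245
  y -0.10 n6 xmin -0.156 xmax -0.089
  y -0.09 n22 xmin -0.155 xmax -0.068
  y -0.08 n13 xmin -0.156 xmax -0.068
  y -0.07 n13 xmin -0.156 xmax -0.068
  y -0.06 n45 xmin -0.155 xmax -0.068
  y -0.05 n16 xmin -0.159 xmax -0.076
  y -0.04 n14 xmin -0.155 xmax -0.067
  y -0.03 n17 xmin -0.159 xmax -0.068
  y -0.02 n26 xmin -0.159 xmax -0.067
  y -0.01 n49 xmin -0.156 xmax -0.068
  y -0.00 n22 xmin -0.158 xmax -0.069
  y 0.01 n2 xmin -0.073 xmax -0.068
s7scene 147
  y -0.10 n5 xmin -0.101 xmax -0.080
  y -0.09 n19 xmin -0.100 xmax -0.069
  y -0.08 n11 xmin -0.099 xmax -0.070
  y -0.07 n18 xmin -0.100 xmax -0.067
  y -0.06 n24 xmin -0.099 xmax -0.067
  y -0.05 n14 xmin -0.087 xmax -0.068
  y -0.04 n7 xmin -0.083 xmax -0.067
  y -0.03 n5 xmin -0.073 xmax -0.066
  y -0.02 n3 xmin -0.097 xmax -0.091
  y -0.01 n23 xmin -0.103 xmax -0.066
  y -0.00 n13 xmin -0.101 xmax -0.069
  y 0.01 n5 xmin -0.095 xmax -0.068
s7side 381
  y -0.09 n5 xmin -0.088 xmax -0.058
  y -0.08 n43 xmin -0.090 xmax -0.045
  y -0.07 n28 xmin -0.088 xmax -0.044
  y -0.06 n6 xmin -0.064 xmax -0.057
  y -0.05 n22 xmin -0.065 xmax -0.044
  y -0.04 n28 xmin -0.095 xmax -0.044
  y -0.03 n42 xmin -0.097 xmax -0.045
  y -0.02 n24 xmin -0.089 xmax -0.044
  y -0.01 n8 xmin -0.065 xmax -0.044
  y -0.00 n11 xmin -0.104 xmax -0.045
  y 0.01 n60 xmin -0.112 xmax -0.044
  y 0.02 n85 xmin -0.112 xmax -0.045
```

Call:
step_arm --pt "-1 0 2 0 0 0" --pt "0 0 4 0 0 0" --pt "0 0 5 0 0 0" --pt "0 0 6 0 0 0"

```text
clock: 20.95
position: [0.6833, -0.0595, 0.0331]
ee_rot: [-0.078, 2.342, 0.024]
force: [0.4, 0.4, -0.3]
width: 0.005
gripper_force: 0.0
```

Call:
step_arm --pt "-5 0 6 0 0 0" --pt "-8 0 5 0 0 0" --pt "-15 -1 0 0 0 0" --pt "-20 -1 0 0 0 0" --pt "-25 -1 0 0 0 0" --pt "-15 -1 0 0 0 0" --pt "0 0 0 0 0 0"

```text
clock: 21.53
position: [0.5908, -0.0633, 0.043]
ee_rot: [-0.081, 2.345, 0.024]
force: [-0.7, 0.8, -0.1]
width: 0.006
gripper_force: 0.0
```

```bash
cat > m.py <<'E'
from h import *
import sys
delta(.063,.8,(.684,-.0595,.016))
o=np.array([.761,-.010]); a=.063; R=np.array([[np.cos(a),np.sin(a)],[-np.sin(a),np.cos(a)]])
for n in("scene","side"):
    C=cal(n); im=snap(n,f"pics/{sys.argv[1]}{n}.png"); hs=cv2.cvtColor(im,cv2.COLOR_RGB2HSV)
    m=cv2.inRange(hs,(3,215,110),(13,255,255)) if n=="scene" else cv2.inRange(hs,(3,165,90),(10,255,255))
    v,u=np.nonzero(m); q=(onplane(C,np.c_[u,v],.03)[:,:2]-o)@R.T
    q=q[(q[:,1]<.03)&(q[:,1]>-.12)&(q[:,0]>-.2)&(q[:,0]<.1)]; print(n,len(q),"y",np.percentile(q[:,1],[0,1,99,100]).round(3))
    print([(round(y,2),s[:,0].min().round(3),s[:,0].max().round(3)) for y in np.arange(-.1,.03,.02) if len(s:=q[abs(q[:,1]-y)<.005])>1])
E
python3 m.py s8
```

```text
t 21.5333 q [ 0.92  0.87 -1.14  2.47  2.47  0.86 -0.46] pos [ 0.5908 -0.0633  0.043 ] F [-0.7  0.8 -0.1] w 0.005788077074662763
dmm [ 93.2   3.8 -27. ] rot [ 0.007 -0.004 -0.003]
scene 103 y [-0.097 -0.096  0.005  0.007]
[(np.float64(-0.1), np.float64(-0.104), np.float64(-0.097)), (np.float64(-0.08), np.float64(-0.104), np.float64(-0.07)), (np.float64(-0.06), np.float64(-0.104), np.float64(-0.067)), (np.float64(-0.04), np.float64(-0.104), np.float64(-0.067)), (np.float64(-0.02), np.float64(-0.105), np.float64(-0.091)), (np.float64(0.0), np.float64(-0.104), np.float64(-0.069))]
side 9 y [-0.005 -0.004  0.007  0.007]
[(np.float64(0.0), np.float64(-0.053), np.float64(-0.045))]
```

Run:
```python
from h import *
C=cal("scene"); im=cv2.imread("pics/s7scene.png"); i8=cv2.imread("pics/s8scene.png")
z=np.array([.716,.045,-.697]); t=np.array([.6843,-.0587,.0166])
for s in (0,-.01,-.02,-.03,-.04,-.06):
    u,v=proj(C,[t+s*z])[0]; print(s,(t+s*z).round(3),u.round(1),v.round(1),im[int(round(v)),int(round(u))][::-1],i8[int(round(v)),int(round(u))][::-1])
print("rows along v at TCP line, s7 / s8 RGB")
o=np.array([.761,-.010]); a=.063; X=np.array([np.cos(a),np.sin(a)]);Y=np.array([-X[1],X[0]])
for y in(-.043,-.075,-.015):
  for x in np.arange(-.125,-.055,.006):
    p=o+x*X+y*Y; u,v=np.round(proj(C,[[*p,.03]])[0]).astype(int); print(y,round(x,3),im[v,u][::-1],i8[v,u][::-1])
```

```text
0 [ 0.684 -0.059  0.017] 318.9 219.6 [133  64  12] [236 113   0]
-0.01 [ 0.677 -0.059  0.024] 316.7 219.5 [117  85  62] [236 111   0]
-0.02 [ 0.67  -0.06   0.031] 314.5 219.5 [117 113 104] [210  94   0]
-0.03 [ 0.663 -0.06   0.038] 312.2 219.5 [89 85 79] [193  88   0]
-0.04 [ 0.656 -0.061  0.044] 310.0 219.5 [79 76 70] [148  80  28]
-0.06 [ 0.641 -0.061  0.058] 305.3 219.4 [47 46 48] [177 114  57]
rows along v at TCP line, s7 / s8 RGB
-0.043 -0.125 [51 51 55] [169 108  53]
-0.043 -0.119 [48 48 50] [177 114  58]
-0.043 -0.113 [41 40 39] [170 111  55]
-0.043 -0.107 [67 64 60] [166 107  54]
-0.043 -0.101 [107 102  92] [162  74   0]
-0.043 -0.095 [91 89 80] [164  77   4]
-0.043 -0.089 [90 86 80] [219  99   0]
-0.043 -0.083 [131  62  13] [236 113   0]
-0.043 -0.077 [226 104   0] [237 113   0]
-0.043 -0.071 [239 114   0] [236 112   0]
-0.043 -0.065 [157 106  74] [155 103  73]
-0.043 -0.059 [140 140 134] [140 139 132]
-0.075 -0.125 [92 78 68] [172 111  55]
-0.075 -0.119 [102 103 104] [170 109  56]
-0.075 -0.113 [91 60 34] [165 106  53]
-0.075 -0.107 [91 60 33] [162 103  53]
-0.075 -0.101 [98 48 16] [153  72   0]
-0.075 -0.095 [136  65  10] [212  97   0]
-0.075 -0.089 [96 57 51] [92 56 59]
-0.075 -0.083 [31 49 97] [ 34  71 152]
-0.075 -0.077 [ 38 101 212] [ 40  97 206]
-0.075 -0.071 [ 50  97 207] [ 51  95 203]
-0.075 -0.065 [189 102  53] [186  99  52]
-0.075 -0.059 [146 147 135] [143 145 132]
-0.015 -0.125 [71 59 38] [162 105  52]
-0.015 -0.119 [93 82 60] [166 107  56]
-0.015 -0.113 [65 53 37] [168 109  55]
-0.015 -0.107 [56 51 47] [164 106  55]
-0.015 -0.101 [136  69  25] [162  76   0]
-0.015 -0.095 [135  64  16] [193  89   0]
-0.015 -0.089 [132  63  18] [147  71   9]
-0.015 -0.083 [228 194   0] [224 190   0]
-0.015 -0.077 [236 203   0] [234 199   0]
-0.015 -0.071 [234 151   0] [231 147   0]
-0.015 -0.065 [182 151 132] [178 147 130]
-0.015 -0.059 [140 139 133] [138 137 131]
```

The tray's rear rim is at about case x = -0.099, still square, with about 25 mm left to go. The 45° tip was pressing down into the tray. I'll lean further so the push is more horizontal.

Call:
step_arm --pt "5 0.3 0 0.003 -0.05 0" --pt "5 0.3 0 0.003 -0.05 0" --pt "5 0.3 -3 0.003 -0.05 0" --pt "5 0.3 -5 0.003 -0.05 0" --pt "5 0.3 -5 0.003 -0.05 0" --pt "0 0 -6 0 0 0" --pt "0 0 -5 0 0 0" --pt "0 0 -4 0 0 0" --pt "0 0 0 0 0 0"

```text
clock: 22.38
position: [0.6208, -0.0621, 0.0158]
ee_rot: [-0.07, 2.092, 0.029]
force: [-0.3, 0.3, 0.1]
width: 0.005
gripper_force: 0.0
```

```bash
python3 m.py s9; python3 -c "
from h import *
delta(.063,1.05,(.656,-.0605,.014))"
```

```text
t 22.3833 q [ 0.89  1.23 -1.05  2.53  2.93  1.29 -0.5 ] pos [ 0.6208 -0.0621  0.0158] F [-0.3  0.3  0.1] w 0.005307033092375848
dmm [63.2  2.6  0.2] rot [-0.008  0.249 -0.   ]
scene 116 y [-0.097 -0.096  0.006  0.007]
[(np.float64(-0.1), np.float64(-0.104), np.float64(-0.101)), (np.float64(-0.08), np.float64(-0.104), np.float64(-0.069)), (np.float64(-0.06), np.float64(-0.103), np.float64(-0.067)), (np.float64(-0.04), np.float64(-0.104), np.float64(-0.067)), (np.float64(-0.02), np.float64(-0.105), np.float64(-0.091)), (np.float64(0.0), np.float64(-0.104), np.float64(-0.069))]
side 10 y [-0.072 -0.066  0.007  0.007]
[(np.float64(0.0), np.float64(-0.053), np.float64(-0.045))]
t 22.4833 q [ 0.89  1.23 -1.05  2.54  2.93  1.29 -0.5 ] pos [ 0.6208 -0.062   0.0168] F [-0.2 -0.6  0.2] w 0.008610985124036265
dmm [35.2  1.5 -2.8] rot [0.008 0.001 0.001]
```

Call:
step_arm --pt "8 0.5 -1 0 0 0" --pt "8 0.5 -1 0 0 0" --pt "8 0.5 0 0 0 0" --pt "6 0.4 0 0 0 0" --pt "4 0.3 0 0 0 0" --pt "4 0.3 0 0 0 0" --pt "4 0.3 0 0 0 0" --pt "4 0.3 0 0 0 0" --pt "0 0 0 0 0 0"

```text
clock: 23.23
position: [0.667, -0.0588, 0.0141]
ee_rot: [-0.07, 2.09, 0.03]
force: [1.0, 0.8, -0.6]
width: 0.007
gripper_force: 0.0
```

```bash
python3 m.py s10
```

```text
t 23.2333 q [ 0.87  1.22 -1.05  2.43  2.9   1.21 -0.49] pos [ 0.667  -0.0588  0.0141] F [ 1.   0.8 -0.6] w 0.006751698804123199
dmm [17.  -0.7  1.9] rot [-0.008  0.25  -0.   ]
scene 113 y [-0.097 -0.096  0.007  0.007]
[(np.float64(-0.1), np.float64(-0.104), np.float64(-0.101)), (np.float64(-0.08), np.float64(-0.104), np.float64(-0.067)), (np.float64(-0.06), np.float64(-0.103), np.float64(-0.067)), (np.float64(-0.04), np.float64(-0.104), np.float64(-0.067)), (np.float64(-0.02), np.float64(-0.104), np.float64(-0.091)), (np.float64(0.0), np.float64(-0.104), np.float64(-0.069))]
side 10 y [-0.072 -0.066  0.007  0.007]
[(np.float64(0.0), np.float64(-0.053), np.float64(-0.045))]
```

Run:
```python
from h import *
C=cal("scene"); im=cv2.imread("pics/s10scene.png"); i8=cv2.imread("pics/s8scene.png")
o=np.array([.761,-.010]); a=.063; X=np.array([np.cos(a),np.sin(a)]);Y=np.array([-X[1],X[0]])
p=o+np.array([observe()["position"][0]-o[0],0])[0]*X-.0425*Y; u,v=proj(C,[[*p,.014]])[0]; print("tcp px",u,v)
v=int(round(v))
for r in(v-6,v-3,v,v+3,v+6):
  print(r,[f"{c}:{im[r,c][2]},{im[r,c][1]},{im[r,c][0]}" for c in range(300,326,2)])
print([f"{c}:{i8[v,c][2]},{i8[v,c][1]},{i8[v,c][0]}" for c in range(300,326,2)])
u=proj(C,[[.6,-.06,0],[.65,-.06,0],[.65,-.06,.03],[.7,-.06,.03]]); print(u)
D=cal("side"); d8=cv2.imread("pics/s8side.png"); print("tray rear-left rim proj side",proj(D,[[.662,-.01,.03],[.682,-.01,.03]]))
```

```text
tcp px 313.57643630749396 221.14120754575077
215 ['300:150,104,64', '302:159,113,72', '304:172,112,60', '306:171,110,55', '308:157,94,42', '310:173,80,0', '312:189,87,0', '314:150,70,6', '316:235,112,0', '318:206,109,0', '320:232,107,0', '322:236,112,0', '324:164,126,99']
218 ['300:168,163,148', '302:167,163,148', '304:167,163,148', '306:170,147,121', '308:160,106,58', '310:148,74,19', '312:227,102,0', '314:135,65,12', '316:233,109,0', '318:234,111,0', '320:234,111,0', '322:234,111,0', '324:151,73,22']
221 ['300:126,122,111', '302:91,87,81', '304:79,75,69', '306:79,74,69', '308:87,77,68', '310:146,94,50', '312:152,72,3', '314:234,108,0', '316:136,65,13', '318:235,110,0', '320:234,112,0', '322:234,112,0', '324:234,109,0']
224 ['300:166,161,147', '302:167,163,147', '304:168,163,148', '306:167,163,148', '308:158,152,136', '310:88,57,32', '312:97,55,27', '314:192,88,0', '316:163,76,1', '318:136,66,14', '320:236,111,0', '322:221,105,46', '324:229,111,48']
227 ['300:109,106,95', '302:162,158,142', '304:147,144,131', '306:150,143,129', '308:94,63,39', '310:91,60,35', '312:90,59,37', '314:148,69,6', '316:233,108,0', '318:131,63,15', '320:215,97,2', '322:65,81,166', '324:37,96,205']
['300:162,106,55', '302:160,104,53', '304:172,111,55', '306:177,113,57', '308:170,111,55', '310:166,107,54', '312:154,71,1', '314:237,111,0', '316:139,66,6', '318:238,113,0', '320:236,114,0', '322:236,113,0', '324:237,112,0']
[[289.72781491 229.4627014 ]
 [306.84698417 224.97826278]
 [307.56342498 221.53530541]
 [324.93231055 217.00015241]]
tray rear-left rim proj side [[251.85471294 205.85540947]
 [245.2179651  202.46770466]]
```

In pixels, the fingertips end at column 308 and the tray's rear wall starts at column 310, so there is no contact yet. I'll continue in small steps.

Call:
step_arm --pt "3 0.2 0 0 0 0" --pt "3 0.2 0 0 0 0" --pt "3 0.2 0 0 0 0" --pt "3 0.2 0 0 0 0" --pt "0 0 0 0 0 0"

```text
clock: 23.75
position: [0.6791, -0.0581, 0.0142]
ee_rot: [-0.069, 2.09, 0.03]
force: [0.9, -0.1, 0.0]
width: 0.008
gripper_force: 0.0
```

```bash
python3 m.py s11
```

```text
t 23.75 q [ 0.86  1.22 -1.06  2.41  2.89  1.18 -0.48] pos [ 0.6791 -0.0581  0.0142] F [ 0.9 -0.1  0. ] w 0.008125124222467256
dmm [ 4.9 -1.4  1.8] rot [-0.008  0.25   0.   ]
scene 110 y [-0.097 -0.096  0.007  0.007]
[(np.float64(-0.1), np.float64(-0.104), np.float64(-0.101)), (np.float64(-0.08), np.float64(-0.104), np.float64(-0.07)), (np.float64(-0.06), np.float64(-0.101), np.float64(-0.067)), (np.float64(-0.04), np.float64(-0.097), np.float64(-0.067)), (np.float64(-0.02), np.float64(-0.104), np.float64(-0.091)), (np.float64(0.0), np.float64(-0.104), np.float64(-0.069))]
side 10 y [-0.072 -0.066  0.007  0.007]
[(np.float64(0.0), np.float64(-0.053), np.float64(-0.045))]
```

The visible tips end about 13 mm short of the TCP, so at the earlier lean the tip rode over the rim. I'll back off a little, reduce the lean slightly, lower, and push the wall low down.

Call:
step_arm --pt "-5 0 0 -0.003 0.05 0" --pt "-3 0 -2 -0.003 0.05 0" --pt "0 0 -2 0 0 0" --pt "0 0 -2 0 0 0" --pt "0 0 0 0 0 0"

```text
clock: 24.27
position: [0.6701, -0.0583, 0.0074]
ee_rot: [-0.073, 2.19, 0.027]
force: [0.3, -0.3, -0.9]
width: 0.003
gripper_force: 0.0
```

Call:
step_arm --pt "4 0.2 0 0 0 0" --pt "4 0.2 0 0 0 0" --pt "4 0.2 0 0 0 0" --pt "4 0.2 0 0 0 0" --pt "0 0 0 0 0 0"

```text
clock: 24.68
position: [0.6872, -0.0573, 0.0079]
ee_rot: [-0.073, 2.19, 0.028]
force: [-1.2, -0.6, 0.3]
width: 0.005
gripper_force: 0.1
```

```bash
python3 m.py s12
```

```text
t 24.6833 q [ 0.84  1.13 -1.07  2.35  2.73  1.04 -0.46] pos [ 0.6872 -0.0573  0.0079] F [-1.2 -0.6  0.3] w 0.0053202778519611926
dmm [-3.2 -2.2  8.1] rot [-0.002  0.15  -0.   ]
scene 80 y [-0.097 -0.096  0.007  0.007]
[(np.float64(-0.1), np.float64(-0.092), np.float64(-0.08)), (np.float64(-0.08), np.float64(-0.093), np.float64(-0.076)), (np.float64(-0.06), np.float64(-0.09), np.float64(-0.067)), (np.float64(-0.04), np.float64(-0.087), np.float64(-0.067)), (np.float64(-0.02), np.float64(-0.093), np.float64(-0.082)), (np.float64(0.0), np.float64(-0.092), np.float64(-0.069))]Traceback (most recent call last):
  File "m.py", line 9, in <module>
    q=q[(q[:,1]<.03)&(q[:,1]>-.12)&(q[:,0]>-.2)&(q[:,0]<.1)]; print(n,len(q),"y",np.percentile(q[:,1],[0,1,99,100]).round(3))
                                                                                 ~~~~~~~~~~~~~^^^^^^^^^^^^^^^^^^^^^
    return _quantile_unchecked(
        a, q, axis, out, overwrite_input, method, keepdims, weights)
    return _ureduce(a,
                    func=_quantile_ureduce_func,
    ...<5 lines>...
                    overwrite_input=overwrite_input,
                    method=method)
    r = func(a, **kwargs)
    result = _quantile(arr,
                       quantiles=q,
    ...<2 lines>...
                       out=out,
                       weights=wgt)
    slices_having_nans = np.isnan(arr[-1, ...])
                                  ~~~^^^^^^^^^
IndexError: index -1 is out of bounds for axis 0 with size 0
```

Call:
step_arm --pt "4 0.2 0 0 0 0" --pt "4 0.2 0 0 0 0" --pt "3 0.2 0 0 0 0" --pt "3 0.2 0 0 0 0" --pt "0 0 0 0 0 0"

```text
clock: 25.2
position: [0.7011, -0.0565, 0.0082]
ee_rot: [-0.073, 2.19, 0.027]
force: [0.2, -0.4, 0.4]
width: 0.005
gripper_force: 0.2
```

Call:
step_arm --pt "1.5 0 0 0 0 0" --pt "1.5 0 0 0 0 0" --pt "0 0 0 0 0 0"

```text
clock: 25.45
position: [0.7035, -0.0563, 0.008]
ee_rot: [-0.073, 2.191, 0.028]
force: [-1.8, -0.4, -0.1]
width: 0.007
gripper_force: 0.7
```

Call:
step_arm --pt "1.5 0 0 0 0 0" --pt "0 0 0 0 0 0"

```text
clock: 25.62
position: [0.7049, -0.0563, 0.008]
ee_rot: [-0.073, 2.191, 0.028]
force: [-0.7, 0.4, 1.3]
width: 0.007
gripper_force: 0.8
```

```bash
sed -i 's/ print(n,len(q)/\n    if len(q)<2: print(n,"none"); continue\n    print(n,len(q)/' m.py; python3 m.py s13
```

```text
t 25.6167 q [ 0.83  1.13 -1.06  2.31  2.72  1.01 -0.45] pos [ 0.7049 -0.0563  0.008 ] F [-0.7  0.4  1.3] w 0.00746464283794821
dmm [-20.9  -3.2   8. ] rot [-0.002  0.15  -0.001]
scene 50 y [-0.094 -0.094  0.002  0.005]
[(np.float64(-0.08), np.float64(-0.076), np.float64(-0.067)), (np.float64(-0.06), np.float64(-0.074), np.float64(-0.068)), (np.float64(-0.04), np.float64(-0.07), np.float64(-0.068)), (np.float64(-0.02), np.float64(-0.077), np.float64(-0.067)), (np.float64(0.0), np.float64(-0.077), np.float64(-0.068))]
side none
```

Call:
step_arm --pt "1.5 0 0 0 0 0" --pt "1 0 0 0 0 0" --pt "0 0 0 0 0 0"

```text
clock: 25.97
position: [0.7075, -0.0564, 0.008]
ee_rot: [-0.073, 2.191, 0.028]
force: [-2.3, -0.4, 0.4]
width: 0.005
gripper_force: 0.8
```

Call:
step_arm --pt "1.5 0 0 0 0 0" --pt "0 0 0 0 0 0" --pt "0 0 0 0 0 0"

```text
clock: 26.22
position: [0.7088, -0.0563, 0.0079]
ee_rot: [-0.073, 2.191, 0.028]
force: [-2.9, -0.3, 1.6]
width: 0.002
gripper_force: 1.3
```

The tray's rear is now at about case x -0.070, well inside. I'll retreat and lift clear.

Call:
step_arm --pt "-8 -1 0 0 0 0" --pt "-15 -2 0 0 0 0" --pt "-20 -3 0 0 0 0" --pt "-20 -3 5 0 0 0" --pt "-15 -3 10 0 0 0" --pt "-8 -3 20 0 0 0" --pt "0 0 25 0 0 0" --pt "0 0 25 0 0 0" --pt "0 0 25 0 0 0" --pt "0 0 25 0 0 0" --pt "0 0 25 0 0 0" --pt "0 0 25 0 0 0" --pt "0 0 0 0 0 0"

```text
clock: 27.3
position: [0.6241, -0.0712, 0.1983]
ee_rot: [-0.077, 2.185, 0.022]
force: [1.1, 0.1, 0.6]
width: 0.004
gripper_force: 0.0
```

```bash
python3 m.py s14
python3 - <<'E'
from h import *
delta(.063,.0,(.51,.17,.25))
C=cal("scene"); im=cv2.imread("pics/s14scene.png"); hs=cv2.cvtColor(im,cv2.COLOR_BGR2HSV)
m=cv2.inRange(hs,(105,150,30),(120,255,160)); v,u=np.nonzero(m[140:210,210:310]); P=onplane(C,np.c_[u+210,v+140],.13)[:,:2]*1000
print(len(P),cv2.minAreaRect(P.astype(np.float32)))
E
```

```text
t 27.3 q [ 1.11  0.53 -1.24  2.4   2.53  0.56 -0.62] pos [ 0.6241 -0.0712  0.1983] F [1.1 0.1 0.6] w 0.0038947234992916606
dmm [  59.9   11.7 -182.3] rot [ 0.003  0.156 -0.002]
scene 55 y [-0.077 -0.075  0.004  0.005]
[(np.float64(-0.06), np.float64(-0.073), np.float64(-0.067)), (np.float64(-0.04), np.float64(-0.073), np.float64(-0.067)), (np.float64(-0.02), np.float64(-0.074), np.float64(-0.067)), (np.float64(0.0), np.float64(-0.071), np.float64(-0.066))]
side none
t 27.4 q [ 1.1   0.54 -1.24  2.41  2.53  0.57 -0.62] pos [ 0.6228 -0.0724  0.1941] F [ 0.4  0.2 -0.5] w 0.0037913677524144267
dmm [-112.8  242.4   55.9] rot [-0.049  0.95  -0.004]
197 ((558.3009033203125, 83.67039489746094), (216.1451416015625, 10.597005844116211), 9.968802452087402)
```

The tray is in. The door is unchanged, with its top strip centred at (0.558, 0.084). Next I'll move over to its outer side with the tool vertical.

Call:
step_arm --pt "-20 0 10 -0.004 0.07 0" --pt "-20 10 10 -0.005 0.09 0" --pt "-20 20 10 -0.005 0.09 0" --pt "-20 25 10 -0.005 0.1 0" --pt "-20 28 10 -0.005 0.1 0" --pt "-15 30 5 -0.005 0.1 0" --pt "-8 30 0 -0.005 0.1 0" --pt "0 30 0 -0.005 0.1 0" --pt "0 30 0 -0.005 0.1 0" --pt "0 30 0 -0.005 0.1 0" --pt "0 5 0 0 0 0" --pt "0 0 0 0 0 0"

```text
clock: 28.4
position: [0.5806, -0.0099, 0.209]
ee_rot: [-0.062, 2.625, -0.098]
force: [-0.7, 0.1, 0.2]
width: 0.007
gripper_force: 0.0
```

Run:
```python
from h import *
delta(.063,.0,(.50,.16,.085))
```

```text
t 28.4 q [ 0.84  0.3  -1.18  2.11  0.9   0.59  0.67] pos [ 0.5806 -0.0099  0.209 ] F [-0.7  0.1  0.2] w 0.0066442809410603414
dmm [ -80.6  169.9 -124. ] rot [0.057 0.517 0.015]
```

Call:
step_arm --pt "-10 5 5 0.005 0.05 0" --pt "-10 10 5 0.005 0.05 0" --pt "-10 15 5 0.005 0.05 0" --pt "-10 15 5 0.005 0.05 0" --pt "-10 20 5 0.005 0.05 0" --pt "-10 20 5 0.005 0.05 0" --pt "-10 20 0 0.005 0.05 0" --pt "-10 20 0 0.005 0.05 0" --pt "0 20 0 0.005 0.05 0" --pt "0 20 0 0.005 0.05 0" --pt "0 15 0 0 0 0" --pt "0 0 0 0 0 0"

```text
clock: 29.4
position: [0.5003, 0.1682, 0.2379]
ee_rot: [-0.077, 3.124, -0.025]
force: [-0.6, -0.5, 0.0]
width: 0.006
gripper_force: 0.0
```

Run:
```python
from h import *
delta(.063,.0,(.50,.16,.085))
```

```text
t 29.4 q [ 0.38  0.48 -1.16  1.71  0.48  1.27  0.73] pos [0.5003 0.1682 0.2379] F [-0.6 -0.5  0. ] w 0.00625419965955764
dmm [  -0.3   -8.2 -152.9] rot [0.015 0.017 0.014]
```

Call:
step_arm --pt "0 0 -20 0.008 0.008 0.007" --pt "0 0 -25 0.008 0.008 0.007" --pt "0 0 -25 0 0 0" --pt "0 0 -25 0 0 0" --pt "0 0 -25 0 0 0" --pt "0 0 -15 0 0 0" --pt "0 0 -10 0 0 0" --pt "0 0 -8 0 0 0" --pt "0 0 0 0 0 0"

```text
clock: 30.15
position: [0.4997, 0.1656, 0.0855]
ee_rot: [-0.096, 3.14, -0.001]
force: [-1.6, -0.3, -0.0]
width: 0.006
gripper_force: 0.0
```

Run:
```python
from h import *
delta(.063,.0,(.50,.16,.085))
H=np.array([.673,.0977]); a=.063; X=np.array([np.cos(a),np.sin(a)]);Y=np.array([-X[1],X[0]])
q=observe()["position"][:2]
for t in np.arange(1.46,.25,-.12):
    P=H+.16*(-Y*np.cos(t)-X*np.sin(t))+.030*(-X*np.cos(t)+Y*np.sin(t)); print(round(t,2),(P*1000).round(0),((P-q)*1000).round(1)); q=P
```

```text
t 30.15 q [ 0.29  0.64 -1.03  1.89  0.66  1.    0.6 ] pos [0.4997 0.1656 0.0855] F [-1.6 -0.3 -0. ] w 0.0064094843238752435
dmm [ 0.3 -5.6 -0.5] rot [0.001 0.001 0.002]
1.46 [510. 100.] [ 10.6 -66. ]
1.34 [511.  80.] [  0.9 -19.5]
1.22 [514.  61.] [  3.3 -19.2]
1.1 [520.  42.] [  5.6 -18.7]
0.98 [528.  24.] [  7.8 -17.9]
0.86 [538.   7.] [  9.8 -16.9]
0.74 [549.  -8.] [ 11.8 -15.6]
0.62 [563. -22.] [ 13.6 -14. ]
0.5 [578. -35.] [ 15.2 -12.3]
0.38 [595. -45.] [ 16.5 -10.4]
0.26 [612. -53.] [17.6 -8.4]
```

Call:
step_arm --pt "3 -15 0 0 0 0" --pt "3 -15 0 0 0 0" --pt "3 -12 0 0 0 0" --pt "2 -10 0 0 0 0" --pt "0 -10 0 0 0 0" --pt "0 -10 0 0 0 0" --pt "1 -10 0 0 0 0" --pt "1 -10 0 0 0 0" --pt "2 -10 0 0 0 0" --pt "3 -10 0 0 0 0" --pt "3 -9 0 0 0 0" --pt "4 -9 0 0 0 0" --pt "4 -9 0 0 0 0"

```text
clock: 31.23
position: [0.5298, 0.0273, 0.0872]
ee_rot: [-0.097, 3.138, 0.001]
force: [1.0, 0.2, 0.4]
width: 0.003
gripper_force: 0.4
```

```bash
cat > d.py <<'E'
from h import *
import sys
C=cal("scene"); im=snap("scene",f"pics/{sys.argv[1]}.png"); hs=cv2.cvtColor(im,cv2.COLOR_BGR2HSV if 0 else cv2.COLOR_RGB2HSV)
m=cv2.inRange(hs,(105,150,30),(120,255,180)); v,u=np.nonzero(m); P=onplane(C,np.c_[u,v],.13)[:,:2]
H=np.array([.673,.0977]); d=P-H; r=np.hypot(*d.T); k=(r<.245)&(r>.06)&(d[:,1]<.02); d=d[k]; ang=np.arctan2(-d[:,0],-d[:,1])+.063
print("door n",k.sum(),"theta med",np.median(ang).round(3),"pct",np.percentile(ang,[5,25,75,95]).round(2))
o=observe(); print(o["clock"],o["position"].round(4),o["force"].round(1),o["joints"].round(2))
E
python3 d.py d1
```

```text
door n 56 theta med 1.024 pct [0.97 1.   1.06 1.11]
31.2833 [0.5306 0.025  0.0869] [ 1.8 -1.6  0.3] [ 0.57  0.65 -1.04  1.88  0.67  1.01  0.86]
```

Door is at about 1.02 rad and moving as planned. Continuing along the arc.

Call:
step_arm --pt "5 -8 0 0 0 0" --pt "5 -8 0 0 0 0" --pt "6 -8 0 0 0 0" --pt "6 -8 0 0 0 0" --pt "6 -7 0 0 0 0" --pt "7 -7 0 0 0 0" --pt "7 -6 0 0 0 0" --pt "7 -6 0 0 0 0" --pt "7 -5 0 0 0 0" --pt "6 -4 0 0 0 0" --pt "4 -3 0 0 0 0" --pt "0 0 0 0 0 0"

```text
clock: 32.28
position: [0.5963, -0.0426, 0.087]
ee_rot: [-0.095, 3.138, 0.001]
force: [0.8, 0.4, 0.6]
width: 0.007
gripper_force: 0.0
```

```bash
python3 d.py d2
```

```text
Traceback (most recent call last):
  File "d.py", line 4, in <module>
    m=cv2.inRange(hs,(105,150,30),(120,255,180)); v,u=np.nonzero(m); P=onplane(C,np.c_[u,v],.13)[:,:2]
                                                                       ~~~~~~~^^^^^^^^^^^^^^^^^^
  File "h.py", line 12, in onplane
    o,v=ray(C,uv); return o+v*((z-o[2])/v[:,2])[:,None]
        ~~~^^^^^^
  File "h.py", line 9, in ray
    K,d,T=C; p=cv2.undistortPoints(np.array(uv,float).reshape(-1,1,2),K,d)[:,0]
               ~~~~~~~~~~~~~~~~~~~^^^^^^^^^^^^^^^^^^^^^^^^^^^^^^^^^^^^^^^^
cv2.error: OpenCV(4.12.0) /io/opencv/modules/calib3d/src/undistort.dispatch.cpp:347: error: (-215:Assertion failed) CV_IS_MAT(_src) && CV_IS_MAT(_dst) && (_src->rows == 1 || _src->cols == 1) && (_dst->rows == 1 || _dst->cols == 1) && _src->cols + _src->rows - 1 == _dst->rows + _dst->cols - 1 && (CV_MAT_TYPE(_src->type) == CV_32FC2 || CV_MAT_TYPE(_src->type) == CV_64FC2) && (CV_MAT_TYPE(_dst->type) == CV_32FC2 || CV_MAT_TYPE(_dst->type) == CV_64FC2) in function 'cvUndistortPointsInternal'
```

Call:
step_arm --pt "-10 2 0 0 0 0" --pt "-15 2 5 0 0 0" --pt "-15 0 10 0 0 0" --pt "-10 -3 10 0.005 -0.08 0" --pt "-5 -4 10 0.005 -0.08 0" --pt "0 -4 5 0.005 -0.08 0" --pt "0 -4 0 0.005 -0.08 0" --pt "0 -4 0 0.005 -0.08 0" --pt "0 -3 0 0.005 -0.08 0" --pt "0 -3 0 0.005 -0.08 0" --pt "0 -3 0 0.005 -0.08 0" --pt "0 0 0 0.005 -0.08 0" --pt "0 0 0 0.005 -0.08 0" --pt "0 0 0 0.005 -0.08 0" --pt "0 0 0 0.005 -0.07 0" --pt "0 0 0 0 0 0"

```text
clock: 33.67
position: [0.5362, -0.0823, 0.1168]
ee_rot: [-0.062, 2.483, -0.038]
force: [-1.3, 0.1, -0.2]
width: 0.007
gripper_force: 0.0
```

```bash
python3 d.py d3; python3 -c "
from h import *
delta(.063,.95,(.56,-.09,.078))"
```

```text
door n 272 theta med 0.411 pct [0.38 0.39 0.43 0.48]
33.7167 [ 0.5361 -0.0825  0.1165] [-1.4  0.2 -0.6] [ 0.97  0.41 -1.07  2.43  2.07  0.37 -0.3 ]
t 33.7167 q [ 0.97  0.41 -1.07  2.43  2.07  0.37 -0.3 ] pos [ 0.5361 -0.0825  0.1165] F [-1.4  0.2 -0.6] w 0.002172545866489791
dmm [ 23.9  -7.5 -38.5] rot [ 0.056 -0.294  0.035]
```

Call:
step_arm --pt "2 0 -5 0.007 -0.04 0.005" --pt "2 0 -5 0.007 -0.04 0.005" --pt "3 0 -5 0.007 -0.04 0.005" --pt "3 0 -5 0.007 -0.04 0.005" --pt "3 0 -5 0.007 -0.04 0.005" --pt "3 0 -5 0.007 -0.04 0.005" --pt "3 0 -4 0.007 -0.04 0.005" --pt "3 0 -4 0 0 0" --pt "0 0 0 0 0 0"

```text
clock: 34.47
position: [0.5716, -0.0882, 0.0794]
ee_rot: [-0.074, 2.219, 0.032]
force: [0.1, -0.7, 0.1]
width: 0.005
gripper_force: 0.0
```

```bash
python3 d.py d4; python3 -c "
from h import *
delta(.063,.95,(.60,-.08,.078))"
```

```text
door n 273 theta med 0.411 pct [0.38 0.39 0.43 0.48]
34.5167 [ 0.5717 -0.0877  0.0807] [-1.1  0.4 -0.2] [ 1.1   0.94 -1.26  2.56  2.61  0.96 -0.44]
t 34.5167 q [ 1.1   0.94 -1.26  2.56  2.61  0.96 -0.44] pos [ 0.5717 -0.0877  0.0807] F [-1.1  0.4 -0.2] w 0.0013497563715148602
dmm [28.3  7.7 -2.7] rot [ 0.006 -0.026 -0.003]
```

Good. Push slowly along the case's x.

Call:
step_arm --pt "5 0.4 0 0 0 0" --pt "5 0.4 0 0 0 0" --pt "5 0.4 0 0 0 0" --pt "5 0.4 0 0 0 0" --pt "5 0.4 0 0 0 0" --pt "5 0.4 0 0 0 0" --pt "5 0.4 0 0 0 0" --pt "5 0.4 0 0 0 0" --pt "5 0.4 0 0 0 0" --pt "5 0.4 0 0 0 0" --pt "0 0 0 0 0 0"

```text
clock: 35.43
position: [0.6232, -0.0839, 0.0826]
ee_rot: [-0.074, 2.211, 0.032]
force: [-0.1, -0.6, -0.4]
width: 0.005
gripper_force: 0.0
```

```bash
python3 d.py d5
```

```text
door n 282 theta med 0.355 pct [0.32 0.33 0.38 0.43]
35.4833 [ 0.6225 -0.0838  0.0824] [-1.3 -0.2 -0.8] [ 1.04  0.95 -1.23  2.46  2.58  0.91 -0.41]
```

Call:
step_arm --pt "4 0.3 0 0 0 0" --pt "4 0.3 0 0 0 0" --pt "4 0.3 0 0 0 0" --pt "4 0.3 0 0 0 0" --pt "4 0.3 0 0 0 0" --pt "4 0.3 0 0 0 0" --pt "4 0.3 0 0 0 0" --pt "3 0.2 -1 0 0 0" --pt "0 0 0 0 0 0"

```text
clock: 36.23
position: [0.6538, -0.0815, 0.0814]
ee_rot: [-0.074, 2.211, 0.032]
force: [0.1, -1.0, -0.1]
width: 0.0
gripper_force: 0.0
```

```bash
python3 d.py d6
```

```text
door n 294 theta med 0.201 pct [0.16 0.18 0.22 0.28]
36.2833 [ 0.6533 -0.0814  0.0813] [ 0.6 -0.4  0.4] [ 1.    0.96 -1.21  2.39  2.56  0.88 -0.39]
```

Call:
step_arm --pt "2.5 0.2 0 0 0 0" --pt "2.5 0.2 0 0 0 0" --pt "2.5 0.2 0 0 0 0" --pt "2.5 0.2 0 0 0 0" --pt "0 0 0 0 0 0"

```text
clock: 36.7
position: [0.6637, -0.0807, 0.0815]
ee_rot: [-0.074, 2.211, 0.032]
force: [0.1, 0.5, -0.2]
width: 0.007
gripper_force: 0.0
```

Call:
step_arm --pt "2.5 0.2 0 0 0 0" --pt "2.5 0.2 0 0 0 0" --pt "2.5 0.2 0 0 0 0" --pt "0 0 0 0 0 0"

```text
clock: 37.03
position: [0.6704, -0.0808, 0.081]
ee_rot: [-0.074, 2.212, 0.031]
force: [-2.9, -2.1, 0.2]
width: 0.0
gripper_force: 1.6
```

```bash
python3 d.py d7
```

```text
door n 289 theta med 0.122 pct [0.08 0.1  0.15 0.2 ]
37.0833 [ 0.6704 -0.0808  0.081 ] [-3.4 -1.6  0.8] [ 0.98  0.96 -1.2   2.35  2.55  0.86 -0.37]
```

The catch is starting to resist. Continuing gently.

Call:
step_arm --pt "2 0.1 0 0 0 0" --pt "2 0.1 0 0 0 0" --pt "2 0.1 0 0 0 0" --pt "0 0 0 0 0 0"

```text
clock: 37.42
position: [0.6766, -0.0808, 0.0809]
ee_rot: [-0.073, 2.212, 0.031]
force: [-3.4, -1.7, -0.0]
width: 0.002
gripper_force: 1.5
```

Call:
step_arm --pt "2 0.1 0 0 0 0" --pt "2 0.1 0 0 0 0" --pt "0 0 0 0 0 0"

```text
clock: 37.67
position: [0.6807, -0.0798, 0.0811]
ee_rot: [-0.074, 2.212, 0.032]
force: [-2.3, -1.1, 0.0]
width: 0.006
gripper_force: 0.7
```

```bash
python3 d.py d8
```

```text
door n 171 theta med 0.078 pct [0.05 0.06 0.1  0.15]
37.7167 [ 0.6807 -0.0795  0.0812] [-0.8 -1.   0. ] [ 0.97  0.96 -1.2   2.33  2.54  0.85 -0.36]
```

Call:
step_arm --pt "2 0.1 0 0 0 0" --pt "2 0.1 0 0 0 0" --pt "0 0 0 0 0 0"

```text
clock: 37.97
position: [0.6843, -0.0792, 0.081]
ee_rot: [-0.075, 2.212, 0.033]
force: [-5.7, -2.4, 1.4]
width: 0.001
gripper_force: 2.7
```

Call:
step_arm --pt "2 0.1 0 0 0 0" --pt "0 0 0 0 0 0"

```text
clock: 38.13
position: [0.685, -0.0791, 0.0806]
ee_rot: [-0.076, 2.213, 0.032]
force: [-17.6, -5.3, 9.5]
width: 0.006
gripper_force: 8.9
```

Call:
step_arm --pt "1.5 0.1 0 0 0 0" --pt "0 0 0 0 0 0" --pt "0 0 0 0 0 0"

```text
clock: 38.38
position: [0.6854, -0.0791, 0.0805]
ee_rot: [-0.076, 2.214, 0.032]
force: [-26.9, -6.3, 15.4]
width: 0.004
gripper_force: 13.7
```

```bash
python3 d.py d9
```

```text
door n 119 theta med 0.071 pct [0.04 0.06 0.09 0.15]
38.4333 [ 0.6853 -0.0791  0.0805] [-27.   -7.3  16. ] [ 0.96  0.96 -1.19  2.32  2.54  0.84 -0.36]
```

The door is solid against its stop: the tool stopped at x = 0.685 and the force rose. I'll back off and check.

Call:
step_arm --pt "-3 0 0 0 0 0" --pt "-6 0 0 0 0 0" --pt "-10 0 0 0 0 0" --pt "-15 0 0 0 0 0" --pt "-20 0 5 0 0 0" --pt "-20 0 10 0 0 0" --pt "-20 0 20 0 0 0" --pt "-10 0 25 0 0 0" --pt "0 0 25 0 0 0" --pt "0 0 25 0 0 0" --pt "0 0 0 0 0 0"

```text
clock: 39.35
position: [0.5851, -0.0786, 0.1963]
ee_rot: [-0.081, 2.206, 0.025]
force: [1.5, 1.1, 0.0]
width: 0.003
gripper_force: 0.0
```

```bash
python3 d.py e1
python3 - <<'E'
from h import *
o=np.array([.761,-.010]); a=.063; R=np.array([[np.cos(a),np.sin(a)],[-np.sin(a),np.cos(a)]])
for n in("scene","side"):
    im=snap(n,f"pics/e2{n}.png"); hs=cv2.cvtColor(im,cv2.COLOR_RGB2HSV); C=cal(n)
    v,u=np.nonzero(cv2.inRange(hs,(104,140,30),(122,255,200)))
    for z in(.13,.006):
        q=(onplane(C,np.c_[u,v],z)[:,:2]-o)@R.T; k=(abs(q[:,0]+.095)<.05)&(abs(q[:,1])<.125); s=q[k]
        print(n,z,k.sum(),[(round(y,2),np.median(t[:,0]).round(3),t[:,0].min().round(3),t[:,0].max().round(3)) for y in np.arange(-.11,.12,.03) if len(t:=s[abs(s[:,1]-y)<.01])>0])
E
```

```text
door n 106 theta med 0.07 pct [0.04 0.06 0.1  0.15]
39.4 [ 0.5847 -0.0797  0.1944] [-0.  -0.3 -0.2] [ 1.2   0.47 -1.25  2.46  2.64  0.5  -0.73]
scene 0.13 189 [(np.float64(-0.11), np.float64(-0.098), np.float64(-0.108), np.float64(-0.089)), (np.float64(-0.08), np.float64(-0.092), np.float64(-0.094), np.float64(-0.089)), (np.float64(-0.05), np.float64(-0.091), np.float64(-0.094), np.float64(-0.089)), (np.float64(-0.02), np.float64(-0.091), np.float64(-0.094), np.float64(-0.089)), (np.float64(0.01), np.float64(-0.091), np.float64(-0.094), np.float64(-0.089)), (np.float64(0.04), np.float64(-0.091), np.float64(-0.094), np.float64(-0.089)), (np.float64(0.07), np.float64(-0.091), np.float64(-0.093), np.float64(-0.09)), (np.float64(0.1), np.float64(-0.092), np.float64(-0.094), np.float64(-0.09))]
scene 0.006 172 [(np.float64(-0.11), np.float64(-0.09), np.float64(-0.09), np.float64(-0.089)), (np.float64(-0.08), np.float64(-0.073), np.float64(-0.084), np.float64(-0.062)), (np.float64(-0.05), np.float64(-0.064), np.float64(-0.068), np.float64(-0.061)), (np.float64(-0.02), np.float64(-0.065), n
[... 567 characters left out ...]
-0.095), np.float64(-0.099), np.float64(-0.092)), (np.float64(-0.02), np.float64(-0.095), np.float64(-0.099), np.float64(-0.092)), (np.float64(0.01), np.float64(-0.095), np.float64(-0.099), np.float64(-0.092)), (np.float64(0.04), np.float64(-0.096), np.float64(-0.1), np.float64(-0.092)), (np.float64(0.07), np.float64(-0.096), np.float64(-0.099), np.float64(-0.092)), (np.float64(0.1), np.float64(-0.096), np.float64(-0.1), np.float64(-0.092))]
side 0.006 118 [(np.float64(0.04), np.float64(-0.048), np.float64(-0.053), np.float64(-0.045)), (np.float64(0.07), np.float64(-0.064), np.float64(-0.075), np.float64(-0.053)), (np.float64(0.1), np.float64(-0.085), np.float64(-0.091), np.float64(-0.074))]
```

The door's top edge sits at case x ≈ -0.094 along its whole length, so it is flush and latched. The arm is clear.

```bash
python3 -c "
from h import *
print(job.sign_off())"
```

```text
the job is handed in; nothing more can be done
None
```

The tray is flat and fully inside the lower compartment, the door is latched flush, and the job was handed in at about 40 s; on the first try at sliding it in, a fingertip rode over the tray's rear rim and pressed about 11 N into it, and I did not re-check the other desk items at the end.

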